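# Lock the changed-over nest with its second T-head pin

## Task

The nest holding the upturned massager has just been changed over and only one of its two ears is pinned down. Take the loose spring-loaded T-head lock pin from its sloping rest, push its head lengthwise through the slot under the free ear, give it a quarter turn and let the spring draw it up so that it is locked upright just like the other one. Leave the massagers and the glue bottle standing where they are.

Things in the scene. Friction and masses are not known exactly. Their poses are not given: they have to be found in the camera images.
- pin_center (a point): the loose T-head lock pin, 98 mm long, 0.2 kg; point on its axis midway. z runs from T-head to handle, x along T-bar and wing handle alike (a half turn about z changes nothing). From its foot up: steel T-bar 30 mm (x) by 8 mm (y), 0-8 mm; neck 8 mm dia, 8-36; round steel body 22 mm dia, 36-63; flat black wing handle 44 mm (x) by 12 mm thick (y), 62-98
- pin_foot (a point): centre of the underside of the loose pin's T-bar, 49 mm below its centre; axes as pin_center
- pin_grip (a point): on the loose pin's axis in the wing handle, 84 mm from the foot: the place to grip across the 12 mm thickness (y), with the fingers pointing along the pin to its foot; axes as pin_center
- pin_cup (a joint): round aluminium spring cup, 32 mm dia, on the loose pin, 17 to 43 mm from the foot; it slides towards the handle. 0 m = free, 0.011 m = on its solid stop; 2 N start it, 0.8 N more per mm, about 11 N at the stop. Locked it reads about 0.004
- rest: sloping rest, fixed; origin under the middle of its 120 x 70 mm foot, z up. The pin lies in its two V saddles, axis 40 degrees from vertical, handle up towards the rest's -x (away from the robot), wing on edge so that its flat faces look sideways (rest's +-y), T-bar on a stop. The saddles end 58 mm from the pin's foot, so the wing overhangs freely; the pin lifts out of them straight up or squarely off
- nest: nest fixture, fixed; origin at table height midway between its two ears, z up, y from right to left ear, yaw within 0.3. Aluminium base 150 x 380 mm, grey cup 64 mm radius with an upturned massager in it, 150 mm high in all. The ears are 6 mm plates; under each lies an adjustable steel receptacle, upper face 6 mm below the ear's, with the slot
- ear_left (a point): ear on the nest's +y side: centre of its elongated opening (46 mm along x by 16 mm) in its upper face, 45 mm above the table; z up. Below it the receptacle: a plate 10 mm thick with a slot 33 mm (x) by 11 mm (y), parallel to the opening, central across it, but along x its centre is up to 5 mm either way from the opening's centre. That offset is not measured: feel or look for it
- ear_right (a point): ear on the nest's -y side, 290 mm off, same shape, own offset. In both: the cup meets the ear when pin_center is 32 mm above the ear's face; below 25 mm the T-bar is under the plate and free to turn either way (cup on its stop: 21 mm). Turned across, it is drawn up into a groove under the plate (3 mm deep, 11 mm wide, mouth flared to 14): locked at 28 mm
- fitted_pin (a point): a like pin, already locked in one of the ears, its wing across the opening; it stays as it is. Point on its axis, 49 mm above its foot, 28 mm above the ear's face. The ear far from it (290 mm) is the free one
- massager_a_mid (a point): loose white domed massager with a grey cap, standing on its four kneading heads, 120 mm wide, 140 mm tall, 0.38 kg; a bystander. Point on its axis, 70 mm up
- massager_b_mid (a point): loose white domed massager with a grey cap, standing on its four kneading heads, 120 mm wide, 140 mm tall, 0.38 kg; a bystander. Point on its axis, 70 mm up
- massager_c_mid (a point): loose white domed massager with a grey cap, standing on its four kneading heads, 120 mm wide, 140 mm tall, 0.38 kg; a bystander. Point on its axis, 70 mm up
- glue_mid (a point): small white glue bottle with a clear nozzle, 30 mm dia, 108 mm tall, standing loose before the nest; a bystander. Point on its axis, 54 mm up
Not all that is in view belongs to the job. Leave any red look-alike of the part that bears pin_center alone.

How it is judged (in metres and radians):
On the way, in this order (a step that is already met when the one before it is completed fails the run):
1. the pin is lifted out of its rest (height (world z) of pin_center above 0.115 m), for 0.1 s.
2. the T-head is lengthwise through the slot, below the plate (((z of pin_center in the frame of ear_left below 0.0255 m and horizontal distance between pin_center and ear_left below 0.01 m and angle between the x axis of pin_center and the x axis of ear_left, either way round below 0.35 rad) or (z of pin_center in the frame of ear_right below 0.0255 m and horizontal distance between pin_center and ear_right below 0.01 m and angle between the x axis of pin_center and the x axis of ear_right, either way round below 0.35 rad))), for 0.05 s.
At the end, for the whole second after the job is handed in: The pin stands upright (within 0.1 rad) in the free ear, its T-bar across the slot (within 0.25 rad of square) and drawn up into the groove (pin centre 26.3 to 30.3 mm above the ear's face), within 9 mm of the opening's centre along it and 5 mm across it, released and at rest (((x of pin_center in the frame of ear_left between -0.009 and 0.009 m and y of pin_center in the frame of ear_left between -0.005 and 0.005 m and z of pin_center in the frame of ear_left between 0.0263 and 0.0303 m and angle between the x axis of pin_center and the y axis of ear_left, either way round below 0.25 rad) or (x of pin_center in the frame of ear_right between -0.009 and 0.009 m and y of pin_center in the frame of ear_right between -0.005 and 0.005 m and z of pin_center in the frame of ear_right between 0.0263 and 0.0303 m and angle between the x axis of pin_center and the y axis of ear_right, either way round below 0.25 rad)) and angle between pin_center's own z axis and vertical below 0.1 rad); the robot touches nothing.
It fails at once if a massager or the glue bottle is knocked over or pushed more than 30 mm (distance of any of massager_a_mid, massager_b_mid, massager_c_mid, glue_mid from where it was at the start of the episode above 0.03 m).
It also fails if it takes over 64 s, if anything falls off the work surface, if the arm or the gripper's body presses on something with over 40 N, if the wrist force passes 120 N, or if a joint passes its speed limit or range.

## Robot

A 7-joint arm with a two-finger parallel gripper is mounted at the origin on the work surface. World frame = base frame: x ahead of the robot, y to its left, z up, the work surface at z = 0. Lengths are in mm, angles in rad, forces in N, time in s.
With the tool pointing down it reaches from about 400 to 875 mm from the base axis. Payload 4.4 kg.
Tool frame: the origin (TCP) lies on the centre line of the jaws, within the pads' length; the fingertips stand ctrl.nose_length ahead of it and the grasp point (between the pads) lies 6 mm ahead of it (ctrl.nose_length is the distance from the TCP to the fingertips, in mm); z points along the fingers, y is the direction in which the jaws open and shut (so a half turn about z gives the same grasp; the last joint's range is limited). The gripper opens to 85 mm and grips with 20 to 120 N. Pads are 22 mm wide; open, the fingers measure 114 mm over their backs; the gripper's body (76 mm by 85 mm) begins 54 mm behind the grasp point. The pads swing forward as they close: fully open they stand 13 mm farther back than shut.
Start: joints at [-0.066, 0.628, 0.038, 1.517, -0.027, 0.996, -0.02], TCP at [650.013, 0.026, 256.313] pointing down, gripper open.
Joint ranges: [-3.06, 3.06], [-0.37, 2.12], [-1.25, 1.32], [0.18, 2.47], [-1.1, 4.24], [0.23, 1.98], [-2.94, 2.94]. Speed limits (rad/s): [2.57, 2.57, 3.14, 3.14, 3.14, 3.14, 3.14].

## Interface

Orientations are given as [roll, pitch, yaw] about the fixed x, y, z axes, in that order (R = Rz(yaw) Ry(pitch) Rx(roll)).
In Python, from cell import ctrl, vision gives the robot as it stands. The module is installed in compiled form; this text tells all that it offers.
- The arm moves only by the shell command python3 -m inch 'ROWS'. ROWS is a JSON object of lists of equal length, an entry for each row: "travel": the shift along the tool's x, y, z in cm, a list of three; "twist": the turn about the tool's z in degrees; "fingers": the finger opening in cm, from 0 to 8.54. A call has exactly 10 rows; each row is the pose to reach, as a shift and turn from the pose commanded when the call began, along the tool's axes at that moment; what a row does not reach only later rows make up. A row lasts 1/12 s, in which the tool goes at most 41.7 mm and 7.16 degrees, less where a joint would pass 70% of its speed; a pose out of reach is approached as far as the arm can. A call with a gripper value outside its range is refused whole. The fingers move at their own pace and stop on an object; the grip force is fixed at half the most. Time passes only in rows, so rows that repeat a pose let the fingers close, or fill a call up. It gives the time, the measured TCP pose, the force and the opening at its end, in the units of the state.
- ctrl.read_state(): the state, without advancing time (a new reading comes with each control period).
- vision.get_image(name): name is "scene" or "side" or "wrist"; returns a dict with "frame" (420x560x3 uint8, red, green, blue), "fx", "fy", "cx", "cy" (pixels), "position" and "orientation" of the camera in the world. Camera axes: x right, y down, z forward; pixel columns grow to the right and rows downward; lengths in mm; the calibration is good to about 2 mm. A picture is of the moment at which its call begins. There is no depth.
- ctrl.finish_job(): hands the job in, once; it reports no verdict.
The state is a dict: "clock": time; "qpos": joint angles; "qd": joint speeds; "tau": joint torques, N m; "eef_pos": TCP position; "tool_rot": TCP orientation; "force": force on the tool from outside, world axes, zero at the start; "torque": the same for the moment, N m; "width": finger opening in mm.
Only numpy, scipy, OpenCV 4.12 (cv2) and the standard library are available. Lean on these libraries where they do the work, as an engineer would, in place of code of your own. Each camera call takes 0.05 s, during which the arm holds its last target.

## Working session

There is one attempt and no reset: what is moved stays moved. The work goes in short steps, Python scripts to look and compute and a shell command to move; the robot and the scene stay as the last step left them, time stands still between calls to the robot, and variables do not carry over. Pictures are saved under pics/ and viewed, and the job is handed in when it is done.

```bash
mkdir -p pics
cat > h.py <<'E'
import numpy as np, cv2
from cell import ctrl, vision
from scipy.spatial.transform import Rotation as R
def snap(name,fn):
    im=vision.get_image(name); f=np.array(im['frame']); cv2.imwrite('pics/'+fn,f[:,:,::-1])
    import pickle; pickle.dump({k:im[k] for k in im},open('pics/'+fn+'.pkl','wb')); return im
def load(fn):
    import pickle; return pickle.load(open('pics/'+fn+'.pkl','rb'))
def rot(o):
    o=np.array(o,float)
    if o.shape==(3,3): return o
    if o.size==3: return R.from_euler('xyz',o).as_matrix()
    return R.from_quat(o).as_matrix()
def ray(im,u,v):
    d=rot(im['orientation'])@np.array([(u-im['cx'])/im['fx'],(v-im['cy'])/im['fy'],1.]); return np.array(im['position'],float),d/np.linalg.norm(d)
def onz(im,u,v,z):
    p,d=ray(im,u,v); return p+d*(z-p[2])/d[2]
def proj(im,P):
    c=rot(im['orientation']).T@(np.array(P,float)-np.array(im['position'],float)); return np.array([im['fx']*c[0]/c[2]+im['cx'],im['fy']*c[1]/c[2]+im['cy']])
def tri(*obs):
    A=np.zeros((3,3));b=np.zeros(3)
    for im,u,v in obs:
        p,d=ray(im,u,v);M=np.eye(3)-np.outer(d,d);A+=M;b+=M@p
    X=np.linalg.solve(A,b); return X,[float(np.linalg.norm(proj(im,X)-[u,v])) for im,u,v in obs]
E
python3 - <<'E'
from h import *
for n in ['scene','side','wrist']:
    im=snap(n,n+'0.png'); print(n,im['fx'],im['fy'],im['cx'],im['cy'],im['position'],im['orientation'])
print(ctrl.nose_length); print(ctrl.read_state())
E
```

```text
scene 469.5884138796643 469.5884138796643 280.04538603553675 208.93014672717587 [1244.64329702 -783.4661211  1107.30601227] [-2.32462331 -0.01002384  0.68649054]
side 496.6365350825096 496.6365350825096 274.98568528091164 206.66450956739672 [ 229.96545168  810.9521286  1083.33995607] [-2.44749347  0.01521528 -2.76664112]
wrist 372.85940998163977 372.85940998163977 282.5650390189851 206.30350882395413 [650.14065747  83.41150381 372.86225398] [ 2.81262484e+00  1.05532832e-03 -1.01115674e-03]
25.0
{'clock': 0.15, 'qpos': array([-0.0658032 ,  0.62913464,  0.03844591,  1.51811234, -0.02698303,
        0.9963194 , -0.02001764]), 'qd': array([-0.00092724, -0.00093065,  0.00152723, -0.00302655,  0.00072403,
       -0.00017506,  0.00077192]), 'tau': array([ 2.19518879e-03, -5.63800478e+01,  1.22790758e+00, -1.93650573e+01,
        1.11919764e-02,  7.40401709e-03, -1.44664841e-05]), 'eef_pos': array([6.49568628e+02, 3.22976513e-02, 2.55607951e+02]), 'tool_rot': array([-3.14013685e+00,  1.93705581e-05,  1.57079373e+00]), 'force': array([0.27823459, 0.32497487, 0.05574439]), 'torque': array([ 0.00271266, -0.02288855, -0.0316292 ]), 'width': 85.64713408889831}
```

View pics/scene0.png

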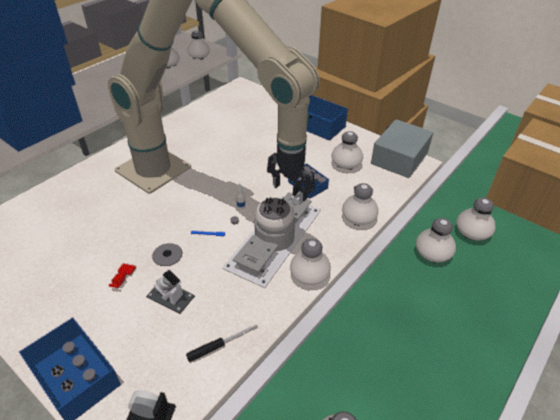

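View pics/side0.png

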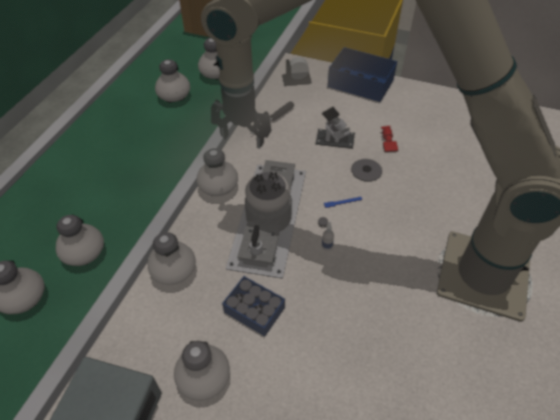

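View pics/wrist0.png

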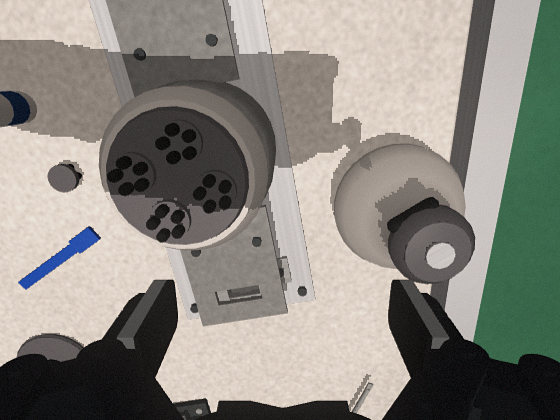

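The wrist view shows the nest's right (-y) ear empty, with its slot at about (240,293). The fitted pin is on the other ear. I'll enlarge the candidates for the loose pin: (168,288), (150,405) and the red one at (122,275) in the scene view.

Run:
```python
import cv2,numpy as np
s=cv2.imread('pics/scene0.png');d=cv2.imread('pics/side0.png');w=cv2.imread('pics/wrist0.png')
def c(im,x,y,wd,h,k=4): return cv2.resize(im[y:y+h,x:x+wd],(400,300),interpolation=cv2.INTER_CUBIC)
a=np.vstack([np.hstack([c(s,130,255,80,60),c(s,100,360,80,60)]),np.hstack([c(d,305,95,80,60),c(d,270,50,80,60)])])
cv2.imwrite('pics/c0.png',a)
a=np.vstack([np.hstack([c(s,215,225,80,60),c(s,270,170,80,60)]),np.hstack([c(d,230,210,80,60),c(w,180,240,120,90)])])
cv2.imwrite('pics/c1.png',a)
```

```text
(no output)
```

View pics/c0.png

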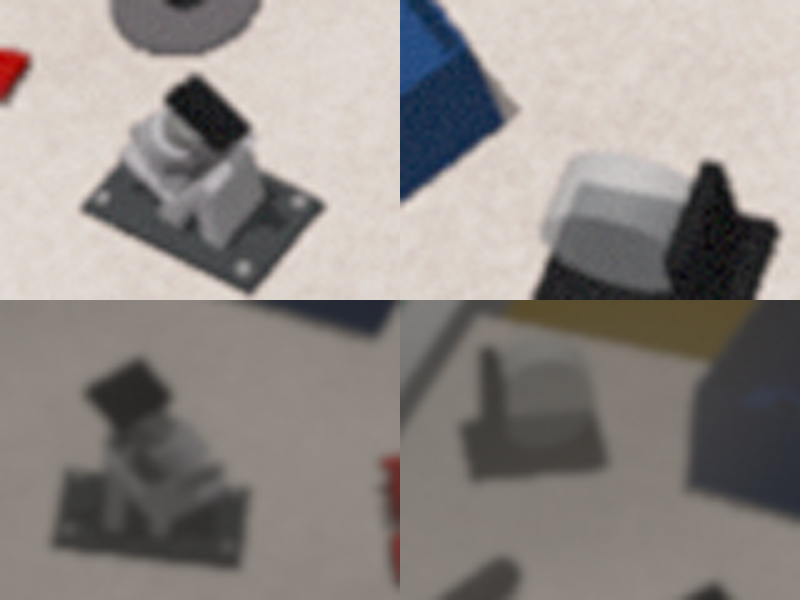

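View pics/c1.png

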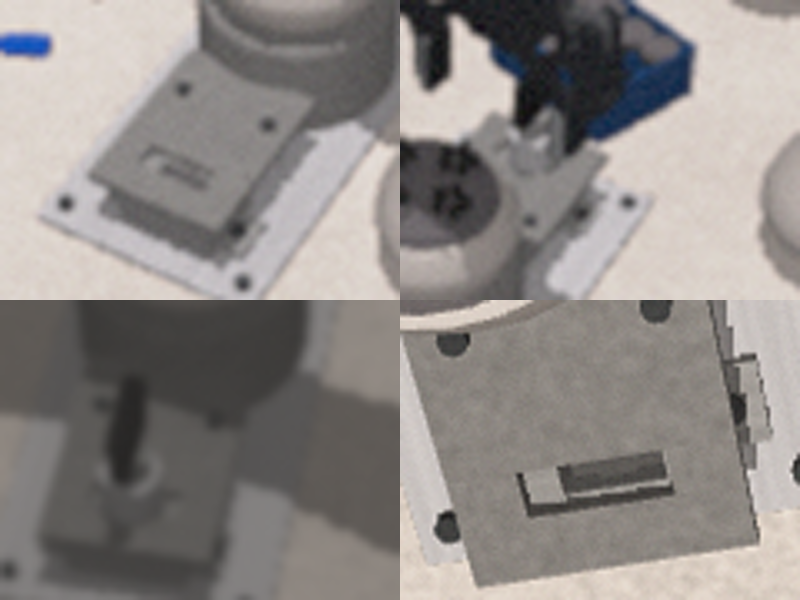

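The loose pin is in the rest at scene (168,288) / side (337,118): black wing, aluminium body, lying in V saddles. The thing at scene (150,405) is a clear tape dispenser and the red one at (122,275) is the look-alike, so I leave both alone. The receptacle in the free ear shows on the left of the opening, so its slot is offset towards the right in the picture. Next I'll get coarse positions.

Run:
```python
from h import *
s=load('scene0.png');d=load('side0.png');w=load('wrist0.png')
# wing center: scene crop (205,115)/5 ; side crop (130,390-300=90)/5
print('wing',tri((s,130+208/5,255+113/5),(d,305+128/5,95+93/5)))
# rest foot corners scene crop: (82,208),(250,292),(325,205); side: (52,545-300),(240,567-300),(250,488-300),(70,470-300)
for u,v in [(82,208),(250,292),(325,205)]: print('s',onz(s,130+u/5,255+v/5,4).round())
for u,v in [(52,248),(240,267),(250,190),(70,170)]: print('d',onz(d,305+u/5,95+v/5,4).round())
# free ear opening in wrist: crop (180,240) scale 400/120
k=120/400
for u,v in [(517,474-300),(662,451-300),(674,491-300),(528,516-300)]: print('ear',onz(w,180+u*k,240+v*k,45).round(1))
for u,v in [(562,470-300),(568,500-300)]: print('slot-left',onz(w,180+u*k,240+v*k,39).round(1))
for n,u,v in [('glue',240,205),('mA',312,285),('mB',360,225),('mC',347,165)]: print(n,onz(s,u,v,10).round())
```

```text
wing (array([ 520.111831  , -346.01056251,  101.53561633]), [0.1547431396421492, 0.1376140128685222])
s [ 448. -395.    4.]
s [ 564. -372.    4.]
s [ 552. -305.    4.]
d [ 548. -301.    4.]
d [ 433. -326.    4.]
d [ 447. -397.    4.]
d [ 561. -375.    4.]
ear [ 702.6 -120.1   45. ]
ear [ 745.8 -112.2   45. ]
ear [ 750.5 -126.    45. ]
ear [ 706.6 -134.8   45. ]
slot-left [ 717.3 -122.4   39. ]
slot-left [ 719.8 -133.    39. ]
glue [394.  54.  10.]
mA [789. -63.  10.]
mB [764. 237.  10.]
mC [553. 480.  10.]
```

```bash
python3 -m inch '{"travel":[[-3.5,-1.3,0],[-7,-2.6,0],[-10.5,-3.9,0],[-14,-5.2,0],[-17.5,-6.5,0],[-21,-7.8,0],[-24.5,-9.1,0],[-28,-10.4,0],[-31.5,-11.7,0],[-34.6,-13,0]],"twist":[-7,-14,-21,-28,-35,-42,-49,-56,-63,-70],"fingers":[8.5,8.5,8.5,8.5,8.5,8.5,8.5,8.5,8.5,8.5]}'; python3 -m inch '{"travel":[[0,0,1],[0,0,2],[0,0,3],[0,0,4],[0,0,5],[0,0,5],[0,0,5],[0,0,5],[0,0,5],[0,0,5]],"twist":[-7,-14,-21,-28,-32,-32,-32,-32,-32,-32],"fingers":[8.5,8.5,8.5,8.5,8.5,8.5,8.5,8.5,8.5,8.5]}'
python3 - <<'E'
from h import *
im=snap('wrist','w1.png'); print(im['position'],im['orientation'])
snap('scene','s1.png')
s=ctrl.read_state();print(s['eef_pos'],s['tool_rot'],s['force'],s['clock'])
f=cv2.imread('pics/w1.png');cv2.imwrite('pics/w1b.png',cv2.resize(f,(784,588)))
s=cv2.imread('pics/scene0.png');cv2.imwrite('pics/c2.png',cv2.resize(s[170:290,210:370],(800,600),interpolation=cv2.INTER_CUBIC))
E
```

```text
clock: 0.98
eef_pos: [518.6, -348.5, 256.0]
tool_rot: [-3.141, -0.0, 2.797]
force: [1.0, 0.2, -0.4]
width: 84.9
clock: 1.82
eef_pos: [520.4, -346.1, 207.0]
tool_rot: [-3.141, 0.001, -2.933]
force: [-0.2, 0.2, 0.2]
width: 85.1
[ 439.25254046 -363.16862054  324.3679031 ] [2.81090207e+00 8.89684770e-04 1.77851675e+00]
[ 520.28462284 -346.00602004  206.86929709] [-3.14081329e+00  5.33265914e-04 -2.93248297e+00] [ 0.43250531 -0.77773086  0.01821027] 1.9167
```

View pics/w1b.png

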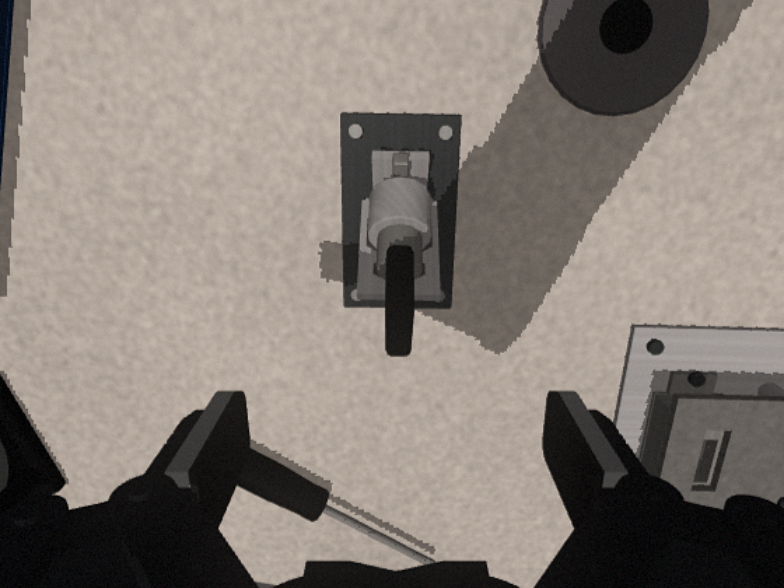

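View pics/c2.png

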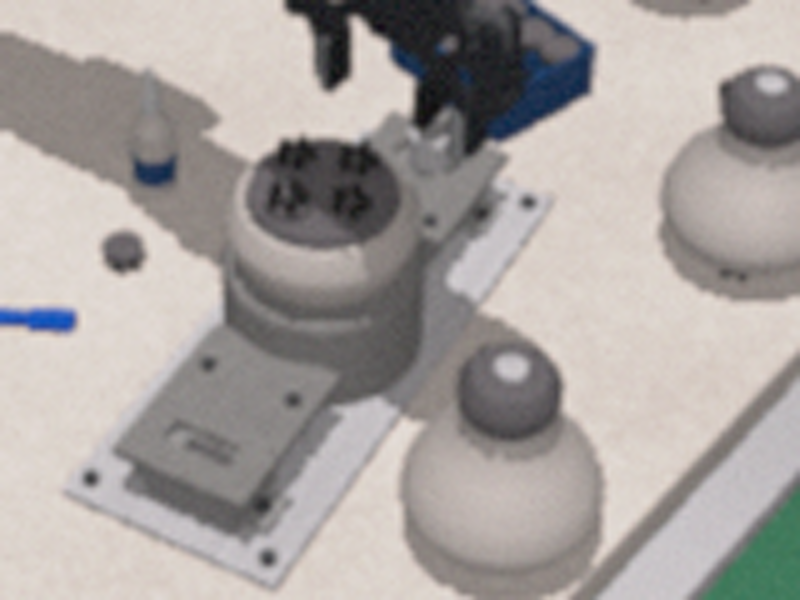

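The wrist view shows the pin lying along the image column at about 399/1.4, with its wing from row 245/1.4 to 356/1.4 and the handle pointing away from the robot. The jaws are already square to it. The scene crop shows the grey nest cup as a tall fixed cylinder that reaches well above the ears.

```bash
python3 - <<'E'
from h import *
from scipy.optimize import least_squares
im=load('w1.png');f=np.array(im['frame']).astype(int)
# wing mask: very dark
g=f.max(2); m=((g<38)).astype(np.uint8); m[:, :240]=0;m[:,330:]=0;m[265:]=0;m[:160]=0
ys,xs=np.nonzero(m); print(ys.min(),ys.max(),xs.min(),xs.max(),len(ys))
for y in range(178,256,8):
    r=np.nonzero(m[y])[0]; print(y,r.min() if len(r) else None,r.max() if len(r) else None)
# rest foot plate orientation: dark plate corners scaled 1.4
for u,v in [(341,113),(461,115),(452,307),(345,306)]: print(onz(im,u/1.4,v/1.4,4).round(1))
E
python3 - <<'E'
import cv2
f=cv2.imread('pics/w1.png');cv2.imwrite('pics/c3.png',cv2.resize(f[70:270,230:350],(480,800),interpolation=cv2.INTER_CUBIC)[:600*1])
cv2.imwrite('pics/c3.png',cv2.resize(f[75:260,220:350],(421,600),interpolation=cv2.INTER_CUBIC))
E
```

```text
160 253 245 324 2329
178 245 323
186 246 323
194 246 323
202 246 322
210 275 321
218 275 321
226 276 294
234 276 293
242 276 293
250 276 292
[ 447.7 -394.1    4. ]
[ 434.4 -325.6    4. ]
[ 551.6 -301.9    4. ]
[ 565.4 -370.8    4. ]
```

View pics/c3.png

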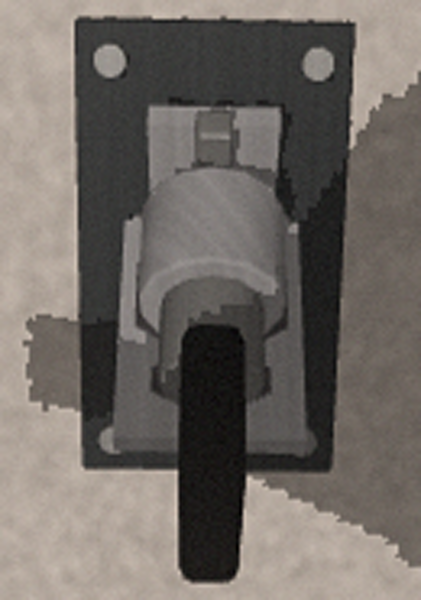

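Run:
```python
from h import *
from scipy.optimize import least_squares
im=load('w1.png');s=load('scene0.png');d=load('side0.png')
yaw=.1975; u=np.array([np.cos(yaw),np.sin(yaw),0]);z=np.array([0,0,1.]);v=np.array([-np.sin(yaw),np.cos(yaw),0])
t=np.radians(40);a=np.sin(t)*u+np.cos(t)*z;e=np.cos(t)*u-np.sin(t)*z
c=np.array([499.8,-348.1,0])
def F(p): return c+p[0]*u+p[1]*v+p[2]*z
def res(p):
    f=F(p); 
    return [proj(im,f+98*a+21*e)[1]-254, proj(im,f+62.5*a-21.5*e)[1]-175.2, proj(im,f+96*a+20*e)[0]-284.3,
      proj(im,f+95*a)[0]-285]+list(.5*(proj(s,f+80*a)-[171.6,277.6]))+list(.5*(proj(d,f+80*a)-[330.6,113.6]))
r=least_squares(res,[-30,0,40]);p=r.x;f=F(p);print(p,r.fun.round(2));print('foot',f,'center',f+49*a,'grip84',f+84*a,'88',f+88*a)
g=f+88*a
st=ctrl.read_state();T=R.from_euler('xyz',st['tool_rot']).as_matrix()
print('tcp',st['eef_pos']); goal=g+np.array([0,0,6]); dl=T.T@(goal-st['eef_pos']);print('goal tcp',goal,'tool delta',dl)
```

```text
[-29.1788414   -0.70597268  35.96644619] [ 0.61 -0.63  0.14 -0.18  0.47  0.45 -0.45  0.68]
foot [ 471.32691472 -354.51767854   35.96644619] center [ 502.21121975 -348.33746288   73.5026239 ] grip84 [ 524.27143763 -343.92302312  100.31417941] 88 [ 526.79260538 -343.41851572  103.37835718]
tcp [ 520.28462284 -346.00602004  206.86929709]
goal tcp [ 526.79260538 -343.41851572  109.37835718] tool delta [-6.85136147  1.25613609 97.49365798]
```

```bash
python3 -m inch '{"travel":[[-0.2,0,1],[-0.4,0.1,2.5],[-0.7,0.1,4],[-0.7,0.13,5.5],[-0.7,0.13,7],[-0.7,0.13,8],[-0.7,0.13,9],[-0.7,0.13,9.7],[-0.7,0.13,9.7],[-0.7,0.13,9.7]],"twist":[0.7,0.7,0.7,0.7,0.7,0.7,0.7,0.7,0.7,0.7],"fingers":[5,5,5,5,5,5,5,5,5,5]}'
python3 - <<'E'
from h import *
snap('wrist','w2.png');snap('scene','s2.png');snap('side','d2.png')
s=ctrl.read_state();print(s['eef_pos'],s['tool_rot'],s['force'],s['clock'],s['width'])
a=cv2.imread('pics/w2.png')[100:400,130:430];b=cv2.imread('pics/s2.png')[240:320,110:210];c=cv2.imread('pics/d2.png')[80:160,290:390]
cv2.imwrite('pics/c4.png',np.hstack([cv2.resize(a,(400,400)),np.vstack([cv2.resize(b,(250,200)),cv2.resize(c,(250,200))])]))
E
```

```text
clock: 2.75
eef_pos: [526.7, -343.2, 109.2]
tool_rot: [3.141, -0.0, -2.944]
force: [-0.2, 0.1, 0.0]
width: 49.7
[ 527.1490561  -343.5237676   110.11104818] [-3.14058382e+00  1.23968035e-03 -2.94456802e+00] [0.47727942 1.14658602 0.0013445 ] 2.9 49.914940041042065
```

View pics/c4.png

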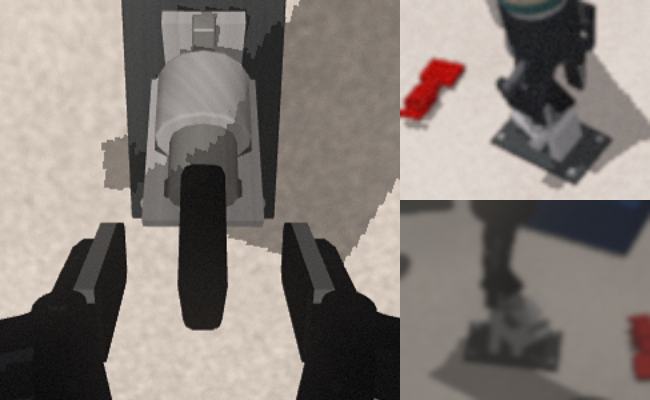

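The wing at (203,245) in this crop is centred between the pads at 125 and 283. Closing.

```bash
python3 -m inch '{"travel":[[0,0,0],[0,0,0],[0,0,0],[0,0,0],[0,0,0],[0,0,0],[0,0,0],[0,0,0],[0,0,0],[0,0,0]],"twist":[0,0,0,0,0,0,0,0,0,0],"fingers":[4,3,2,1,0.5,0.5,0.5,0.5,0.5,0.5]}';  python3 -m inch '{"travel":[[0,0,-0.2],[0,0,-0.5],[0,0,-1],[0,0,-2],[0,0,-3],[0,0,-4],[0,0,-5],[0,0,-6],[0,0,-7],[0,0,-7]],"twist":[0,0,0,0,0,0,0,0,0,0],"fingers":[0.5,0.5,0.5,0.5,0.5,0.5,0.5,0.5,0.5,0.5]}'
python3 - <<'E'
from h import *
snap('wrist','w3.png');snap('scene','s3.png');snap('side','d3.png')
s=ctrl.read_state();print(s['eef_pos'],s['tool_rot'],s['force'],s['clock'],s['width'])
a=cv2.imread('pics/w3.png')[100:400,130:430];b=cv2.imread('pics/s3.png')[220:320,110:210];c=cv2.imread('pics/d3.png')[60:160,290:390]
cv2.imwrite('pics/c5.png',np.hstack([cv2.resize(a,(400,400)),cv2.resize(b,(400,400),interpolation=cv2.INTER_CUBIC)]))
E
```

```text
clock: 3.73
eef_pos: [526.8, -343.5, 109.6]
tool_rot: [-3.141, 0.0, -2.944]
force: [0.6, -0.6, 5.2]
width: 11.3
clock: 4.57
eef_pos: [527.9, -343.9, 182.1]
tool_rot: [-3.139, 0.003, -2.945]
force: [0.9, 0.5, -1.5]
width: 11.6
[ 526.31863514 -343.21652317  179.20052326] [ 3.14142228e+00 -3.42487983e-04 -2.94451841e+00] [ 0.13777771  0.3926623  -2.01881859] 4.7167 11.353706612317902
```

View pics/c5.png

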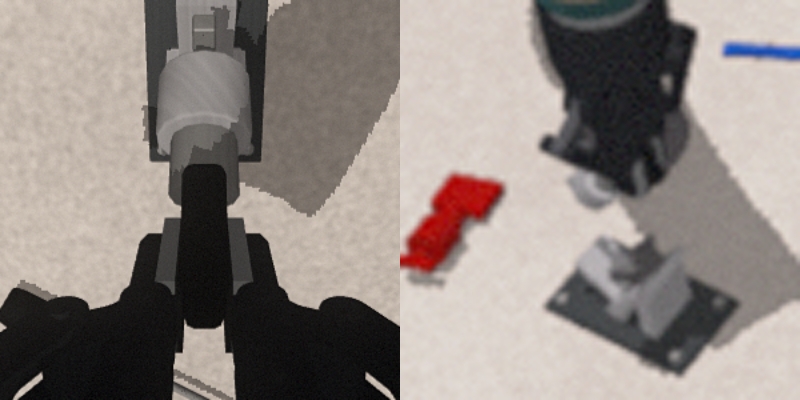

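The pin is lifted, still tilted about 40° in the grip with its foot towards the robot. The tool cannot tilt, so I'll stand the pin upright by turning it about the jaw axis: its T-bar goes against the fixed nest cup's side while the tool follows an arc. First I need the nest's pose and the cup's height.

Run:
```python
from h import *
w=load('wrist0.png');s=load('scene0.png')
f=cv2.imread('pics/wrist0.png')
cv2.imwrite('pics/c6.png',cv2.resize(f[270:320,200:280],(800,500),interpolation=cv2.INTER_CUBIC))
c=np.array([699,19,0.])
dr=np.array(s['position'])[:2]-c[:2];dr/=np.linalg.norm(dr)
P=c.copy();P[:2]+=64*dr
for z in [0,12,20,40,60,70,80,90,100,110]:
    P[2]=z;print(z,proj(s,P).round(1), ((proj(s,P)-[210,170])*5).round())
# massager A cap in wrist view
print('A',tri((w,428,243),(s,312,247)))
for z in (130,140): print(onz(w,430,243,z).round())
g=load('wrist0.png');print('glue',onz(g,14,108,100).round())
```

```text
0 [303.2 271.9] [466. 510.]
12 [303.3 269.4] [467. 497.]
20 [303.5 267.6] [467. 488.]
40 [303.8 263.3] [469. 466.]
60 [304.1 258.8] [470. 444.]
70 [304.2 256.6] [471. 433.]
80 [304.4 254.3] [472. 422.]
90 [304.5 252. ] [473. 410.]
100 [304.7 249.7] [473. 399.]
110 [304.9 247.4] [474. 387.]
A (array([756.30220642, -30.07767257, 123.34221272]), [0.29497976420106714, 0.07387154797378895])
[755. -27. 130.]
[750. -23. 140.]
glue [459.  64. 100.]
```

View pics/c6.png

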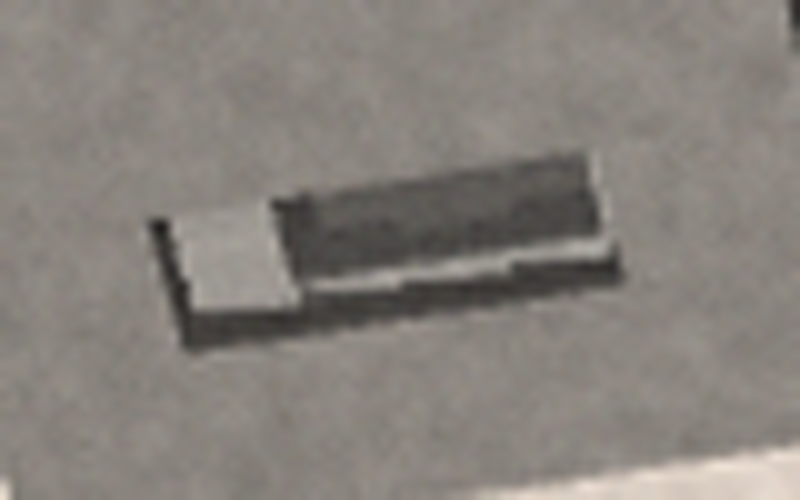

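Run:
```python
from h import *
w=load('wrist0.png');s=load('scene0.png')
P=[onz(w,200+u/10,270+v/10,45) for u,v in [(150,218),(590,150),(622,280),(185,350)]]
for p in P: print(p.round(1))
c=np.mean(P,0);print('ear',c, np.linalg.norm(P[1]-P[0]),np.linalg.norm(P[2]-P[1]))
ax=(P[1]-P[0])+(P[2]-P[3]);y=np.arctan2(ax[1],ax[0]);print('yaw',y)
X=np.array([np.cos(y),np.sin(y),0]);Y=np.array([-np.sin(y),np.cos(y),0])
for u,v in [(275,200),(300,305),(590,150),(610,240)]:
    q=onz(w,200+u/10,270+v/10,39)-c;print('slot in ear',q@X,q@Y)
n=c+145*Y;n[2]=0;print('nest',n)
dr=np.array(s['position'])[:2]-n[:2];dr/=np.linalg.norm(dr)
Q=n.copy();Q[:2]+=64*dr
for z in [0,12,20,40,60,70,80,90,100,110]:
    Q[2]=z;print(z,((proj(s,Q)-[210,170])*5).round())
print('ear scene',(proj(s,c)-[210,170])*5, 'fitted',(proj(s,n+145*Y+[0,0,80])-[210,170])*5)
```

```text
[ 581.5 -119.6   45. ]
[ 626.  -111.8   45. ]
[ 628.9 -126.8   45. ]
[ 584.1 -135.    45. ]
ear [ 605.12783097 -123.27927566   45.        ] 45.21084821723056 15.29903707662881
yaw 0.17748305713540996
slot in ear -11.41721209126283 4.201970942961015
slot in ear -11.662343038526313 -8.397129027481828
slot in ear 21.511899859703764 4.21098563278497
slot in ear 21.45331554442439 -6.491184908283789
nest [579.52768504  19.44294591   0.        ]
0 [324. 414.]
12 [324. 401.]
20 [324. 393.]
40 [324. 371.]
60 [324. 348.]
70 [324. 337.]
80 [325. 326.]
90 [325. 314.]
100 [325. 303.]
110 [325. 291.]
ear scene [203.9795718  442.14722347] fitted [432.94031086 117.94923457]
```

```bash
python3 -m inch '{"travel":[[-1,1.6,0],[-2.2,3.8,0],[-3.5,6,0],[-4.9,8.2,0],[-6.3,10.4,0],[-7.7,12.6,0],[-9.1,14.9,0],[-10.5,17.2,0],[-11.5,19,0],[-12,19.8,0]],"twist":[7,14,21,28,35,42,49,56,63,70],"fingers":[0.5,0.5,0.5,0.5,0.5,0.5,0.5,0.5,0.5,0.5]}'; python3 -m inch '{"travel":[[0,0,0],[0,0,0],[0,0,0],[0,0,0],[0,0,0],[0,0,0],[0,0,0],[0,0,0],[0,0,0],[0,0,0]],"twist":[7,14,21.1,21.1,21.1,21.1,21.1,21.1,21.1,21.1],"fingers":[0.5,0.5,0.5,0.5,0.5,0.5,0.5,0.5,0.5,0.5]}'
python3 - <<'E'
from h import *
snap('wrist','w4.png');snap('scene','s4.png');snap('side','d4.png')
s=ctrl.read_state();print(s['eef_pos'],s['tool_rot'],s['force'],s['clock'],s['width'])
a=cv2.imread('pics/w4.png');b=cv2.imread('pics/s4.png')[170:280,200:310]
cv2.imwrite('pics/c7.png',np.hstack([cv2.resize(a[:,70:490],(400,400)),cv2.resize(b,(400,400),interpolation=cv2.INTER_CUBIC)]))
E
```

```text
clock: 5.55
eef_pos: [606.1, -120.5, 178.4]
tool_rot: [3.141, -0.003, 2.116]
force: [-0.7, 0.3, -2.3]
width: 11.0
clock: 6.38
eef_pos: [605.4, -125.8, 179.3]
tool_rot: [3.142, -0.0, 1.749]
force: [-0.3, 0.1, -2.0]
width: 11.5
[ 605.4610106  -125.64264466  179.35634196] [ 3.14147438e+00 -5.53407151e-05  1.74892515e+00] [-0.18588033 -0.56453799 -1.22142044] 6.5333 11.46692884607815
```

View pics/c7.png

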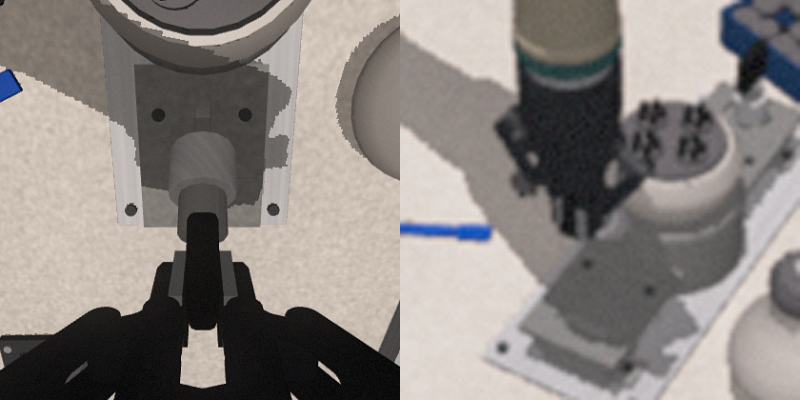

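The wrist view shows the pin's foot pointing squarely at the cup, along crop column 203, with the nest centred at about 201. Lowering, then approaching the cup.

```bash
python3 -m inch '{"travel":[[0,0,1],[0,0,2.2],[0,0,3.4],[0,0,4.3],[0,0,4.3],[0.4,0,4.3],[0.8,0,4.3],[1.1,0,4.3],[1.3,0,4.3],[1.3,0,4.3]],"twist":[0,0,0,0,0,0,0,0,0,0],"fingers":[0.5,0.5,0.5,0.5,0.5,0.5,0.5,0.5,0.5,0.5]}'; python3 -m inch '{"travel":[[0.1,0,0],[0.2,0,0],[0.3,0,0],[0.45,0,-0.15],[0.6,0,-0.3],[0.7,0,-0.45],[0.8,0,-0.6],[0.9,0,-0.7],[0.9,0,-0.7],[0.9,0,-0.7]],"twist":[0,0,0,0,0,0,0,0,0,0],"fingers":[0.5,0.5,0.5,0.5,0.5,0.5,0.5,0.5,0.5,0.5]}'
python3 - <<'E'
from h import *
snap('wrist','w5.png');snap('scene','s5.png');snap('side','d5.png')
s=ctrl.read_state();print(s['eef_pos'],s['tool_rot'],s['force'],s['torque'],s['clock'],s['width'])
a=cv2.imread('pics/w5.png');b=cv2.imread('pics/s5.png')[170:280,200:310]
cv2.imwrite('pics/c8.png',np.hstack([cv2.resize(a[:,70:490],(400,400)),cv2.resize(b,(400,400),interpolation=cv2.INTER_CUBIC)]))
E
```

```text
clock: 7.37
eef_pos: [603.4, -111.7, 136.9]
tool_rot: [3.141, -0.0, 1.75]
force: [-0.3, -0.2, -1.8]
width: 11.4
clock: 8.2
eef_pos: [601.6, -103.9, 143.4]
tool_rot: [3.141, 0.0, 1.749]
force: [0.2, -0.1, -1.6]
width: 11.2
[ 601.51620526 -104.03374662  143.2547335 ] [-3.14149172e+00  3.08986111e-05  1.74864579e+00] [ 0.87683558  0.06730815 -1.86253969] [-0.08316127 -0.0723206   0.05841571] 8.35 11.305942282908115
```

View pics/c8.png

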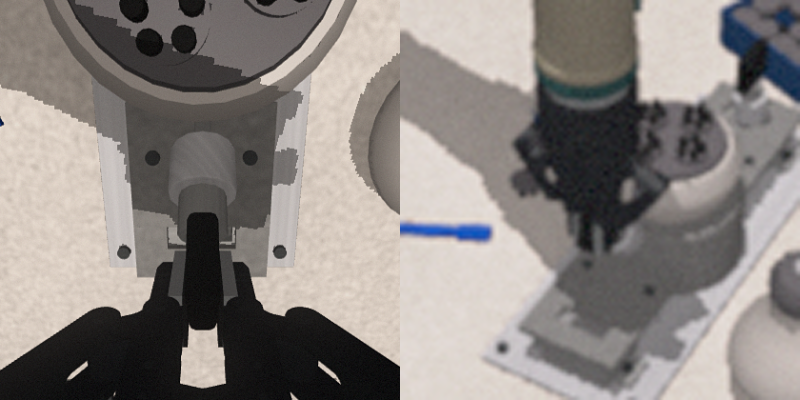

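No contact yet: the force is unchanged, and so is the spring cup's place in the view at (203,170). The cup wall must be lower or farther off than I estimated, so I'll check it.

Run:
```python
from h import *
a=cv2.imread('pics/w5.png')
cv2.imwrite('pics/c9.png',cv2.resize(a[60:270,180:400],(733,700)[:2],interpolation=cv2.INTER_CUBIC)[:600])
b=cv2.imread('pics/scene0.png')[200:270,240:310];
d=cv2.imread('pics/side0.png')[165:240,225:300]
cv2.imwrite('pics/c10.png',np.hstack([cv2.resize(b,(400,400),interpolation=cv2.INTER_CUBIC),cv2.convertScaleAbs(cv2.resize(d,(400,400),interpolation=cv2.INTER_CUBIC),alpha=1.8)]))
```

```text
(no output)
```

View pics/c9.png

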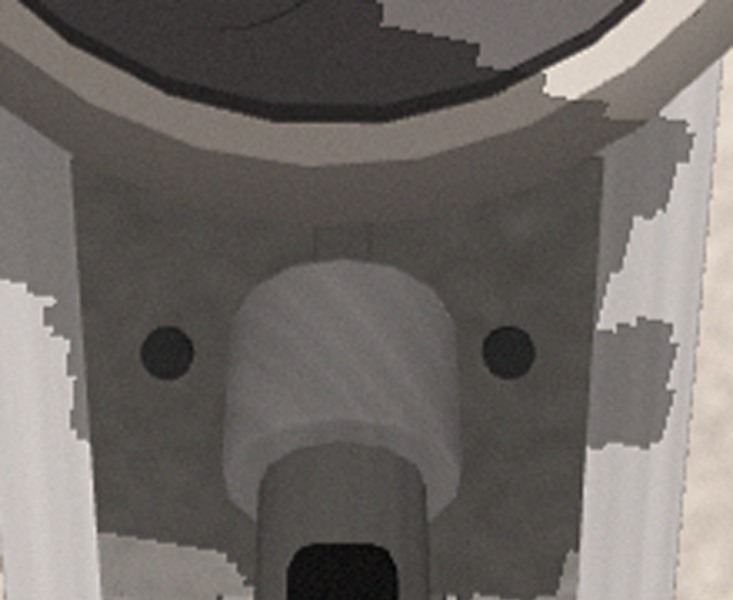

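View pics/c10.png

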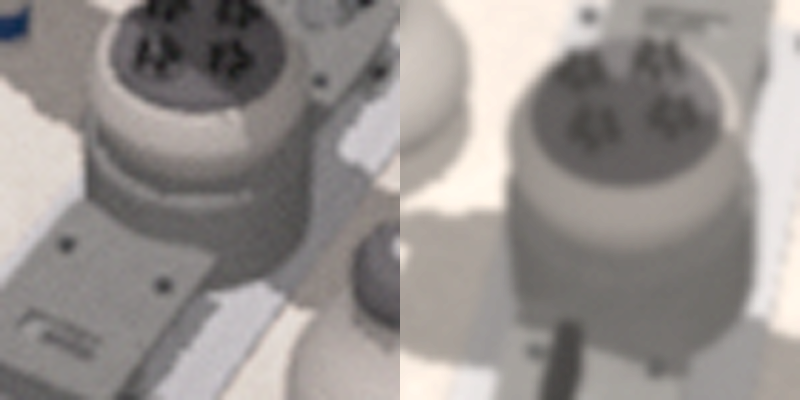

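Run:
```python
from h import *
w=load('w5.png');n=np.array([579.5,19.4,0]);y=.1775
X=np.array([np.cos(y),np.sin(y),0]);Y=np.array([-np.sin(y),np.cos(y),0])
def sh(t,u,v,z):
    q=onz(w,u,v,z)-n;print(t,z,(q@X).round(1),(q@Y).round(1))
for z in (70,79,85): sh('Ttip',180+342*.3,60+225*.3,z)
for z in (70,80,90,150): sh('dark band lower edge',180+342*.3,60+205*.3,z)
for z in (100,120,150): sh('beige edge',180+342*.3,60+165*.3,z)
for z in (45,): 
    sh('screwL',180+167*.3,60+353*.3,z);sh('screwR',180+508*.3,60+353*.3,z)
```

```text
Ttip 70 0.6 -65.1
Ttip 79 0.6 -64.0
Ttip 85 0.6 -63.3
dark band lower edge 70 0.6 -62.1
dark band lower edge 80 0.6 -61.1
dark band lower edge 90 0.6 -60.0
dark band lower edge 150 0.5 -53.7
beige edge 100 0.5 -54.0
beige edge 120 0.5 -52.5
beige edge 150 0.5 -50.3
screwL 45 -30.4 -90.4
screwR 45 30.0 -90.5
```

The T-bar tip at crop (342,225) lies about 64 mm from the cup axis, so it is just at the wall. I'll lower it slightly so that it bears well below the rim, then press on along the arc.

```bash
python3 -m inch '{"travel":[[-0.3,0,0.2],[-0.5,0,0.6],[-0.5,0,0.8],[-0.3,0,0.8],[0,0,0.8],[0.2,0,0.8],[0.4,0,0.7],[0.6,0,0.6],[0.8,0,0.4],[0.8,0,0.4]],"twist":[0,0,0,0,0,0,0,0,0,0],"fingers":[0.5,0.5,0.5,0.5,0.5,0.5,0.5,0.5,0.5,0.5]}'
python3 - <<'E'
from h import *
s=ctrl.read_state();print(s['eef_pos'],s['force'],s['torque'],s['clock'],s['width'])
snap('wrist','w6.png')
a=cv2.imread('pics/w6.png')
cv2.imwrite('pics/c11.png',cv2.resize(a[60:270,180:400],(629,600),interpolation=cv2.INTER_CUBIC))
E
```

```text
clock: 9.18
eef_pos: [601.7, -100.5, 141.1]
tool_rot: [3.138, 0.007, 1.747]
force: [0.2, -7.7, 4.3]
width: 11.4
[ 601.69330617 -100.54278001  141.08644544] [ 0.19113006 -7.68673576  4.3468817 ] [-1.83182771 -0.10489689 -0.00320068] 9.1833 11.354723870784035
```

View pics/c11.png

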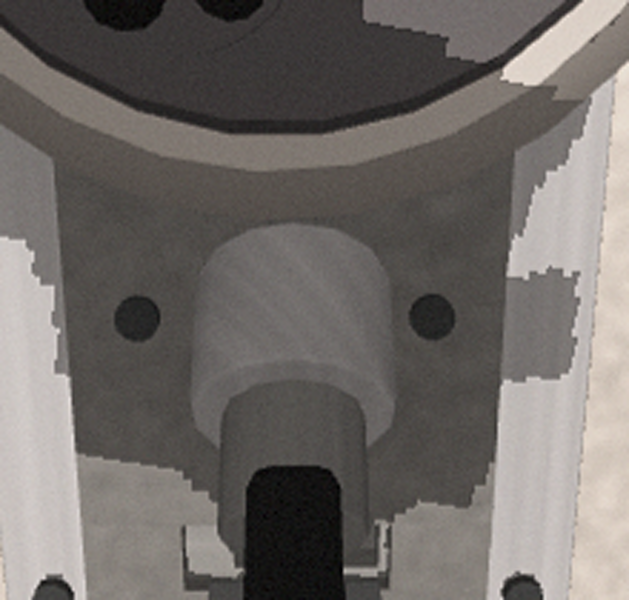

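Contact now reads 7.7 N, but the line of force runs along the pin and the tip is near the rim. I'll back off, go lower, and push again while rising along the arc.

```bash
python3 -m inch '{"travel":[[-0.8,0,0.3],[-1.4,0,0.8],[-1.4,0,1.0],[-1.2,0,1.0],[-0.9,0,0.8],[-0.6,0,0.5],[-0.3,0,0.1],[0,0,-0.3],[0.3,0,-0.6],[0.6,0,-0.8]],"twist":[0,0,0,0,0,0,0,0,0,0],"fingers":[0.5,0.5,0.5,0.5,0.5,0.5,0.5,0.5,0.5,0.5]}'
python3 - <<'E'
from h import *
s=ctrl.read_state();print(s['eef_pos'],s['force'],s['torque'],s['clock'],s['width'])
snap('wrist','w7.png')
a=cv2.imread('pics/w7.png')
cv2.imwrite('pics/c12.png',cv2.resize(a[60:270,180:400],(629,600),interpolation=cv2.INTER_CUBIC))
E
```

```text
clock: 10.07
eef_pos: [599.1, -92.2, 146.8]
tool_rot: [-3.141, 0.003, 1.748]
force: [1.5, -5.8, -3.4]
width: 11.2
[599.08927534 -92.24352929 146.831707  ] [ 1.53105358 -5.79588917 -3.3590724 ] [-1.7460694  -0.37149986 -0.01313571] 10.0667 11.188600496383165
```

View pics/c12.png

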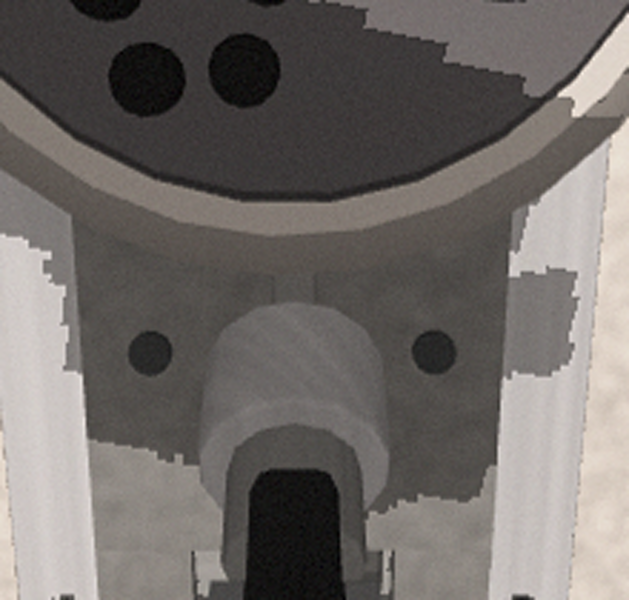

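The pin is turning upright: the spring cup now appears shorter, at (295,400), with 6 N on the wrist. Continuing along the arc.

```bash
python3 -m inch '{"travel":[[0.3,0,-0.2],[0.6,0,-0.4],[0.9,0,-0.55],[1.2,0,-0.7],[1.5,0,-0.8],[1.8,0,-0.9],[2.1,0,-1.0],[2.4,0,-1.1],[2.6,0,-1.15],[2.6,0,-1.15]],"twist":[0,0,0,0,0,0,0,0,0,0],"fingers":[0.5,0.5,0.5,0.5,0.5,0.5,0.5,0.5,0.5,0.5]}'
python3 - <<'E'
from h import *
s=ctrl.read_state();print(s['eef_pos'],s['force'],s['torque'],s['clock'],s['width'])
n=np.array([579.5,19.4,0]);y=.1775
Y=np.array([-np.sin(y),np.cos(y),0]);print('dist',-(s['eef_pos']-n)@Y)
snap('wrist','w8.png');snap('scene','s8.png');snap('side','d8.png')
a=cv2.imread('pics/w8.png')
b=cv2.imread('pics/s8.png')[180:260,220:300]
cv2.imwrite('pics/c13.png',np.hstack([cv2.resize(a[60:270,170:380],(400,400)),cv2.resize(b,(400,400),interpolation=cv2.INTER_CUBIC)]))
E
```

```text
clock: 10.95
eef_pos: [595.0, -68.4, 159.7]
tool_rot: [3.141, 0.006, 1.748]
force: [0.5, -8.0, 5.8]
width: 11.1
[595.04063427 -68.40654708 159.68711049] [ 0.48967378 -8.03670842  5.81190253] [-2.25943127  0.00843647  0.07330091] 10.95 11.078129770475025
dist 89.17094802590913
```

View pics/c13.png

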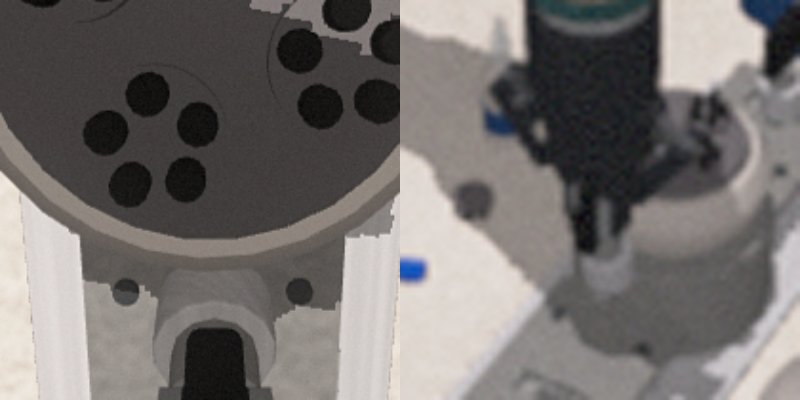

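The pin is about 7° from upright. I'll finish the arc, back off, and then square the pin by pressing its flat T-bar foot onto the ear plate between the screws.

```bash
python3 -m inch '{"travel":[[0.2,0,-0.2],[0.4,0,-0.4],[0.6,0,-0.5],[0.8,0,-0.5],[1.0,0,-0.5],[1.1,0,-0.5],[1.1,0,-0.5],[1.1,0,-0.5],[1.1,0,-0.5],[1.1,0,-0.5]],"twist":[0,0,0,0,0,0,0,0,0,0],"fingers":[0.5,0.5,0.5,0.5,0.5,0.5,0.5,0.5,0.5,0.5]}'
python3 - <<'E'
from h import *
s=ctrl.read_state();print(s['eef_pos'],s['force'],s['torque'],s['clock'],s['width'])
n=np.array([579.5,19.4,0]);y=.1775
Y=np.array([-np.sin(y),np.cos(y),0]);print('dist',-(s['eef_pos']-n)@Y)
E
python3 -m inch '{"travel":[[-0.6,0,0],[-1.4,0,0],[-2.4,0,0],[-3.2,0,0],[-3.8,0,0.3],[-4.0,0,0.8],[-4.0,0,1.2],[-4.0,0,1.6],[-4.0,0,1.8],[-4.0,0,1.8]],"twist":[0,0,0,0,0,0,0,0,0,0],"fingers":[0.5,0.5,0.5,0.5,0.5,0.5,0.5,0.5,0.5,0.5]}'
python3 - <<'E'
from h import *
s=ctrl.read_state();print(s['eef_pos'],s['force'],s['torque'],s['clock'],s['width'])
n=np.array([579.5,19.4,0]);y=.1775
Y=np.array([-np.sin(y),np.cos(y),0]);print('dist',-(s['eef_pos']-n)@Y)
snap('wrist','w9.png');snap('scene','s9.png');snap('side','d9.png')
a=cv2.imread('pics/w9.png')
b=cv2.imread('pics/s9.png')[180:260,220:300]
cv2.imwrite('pics/c14.png',np.hstack([cv2.resize(a[60:270,170:380],(400,400)),cv2.resize(b,(400,400),interpolation=cv2.INTER_CUBIC)]))
E
```

```text
clock: 11.93
eef_pos: [592.9, -58.5, 163.7]
tool_rot: [3.141, 0.006, 1.747]
force: [1.7, -11.8, -0.7]
width: 11.1
[592.90068848 -58.46571595 163.73409486] [  1.73165783 -11.77739353  -0.74464654] [-2.75537933 -0.46571689  0.04943529] 11.9333 11.101733333812806
dist 79.00845637524156
clock: 12.77
eef_pos: [599.1, -92.3, 144.9]
tool_rot: [-3.14, -0.001, 1.75]
force: [0.7, 0.2, -2.3]
width: 11.3
[599.10433716 -92.27495083 144.9411906 ] [ 0.65603631  0.15365137 -2.33817759] [0.04787287 0.01164731 0.07377412] 12.7667 11.346130441959442
dist 113.38186160937913
```

View pics/c14.png

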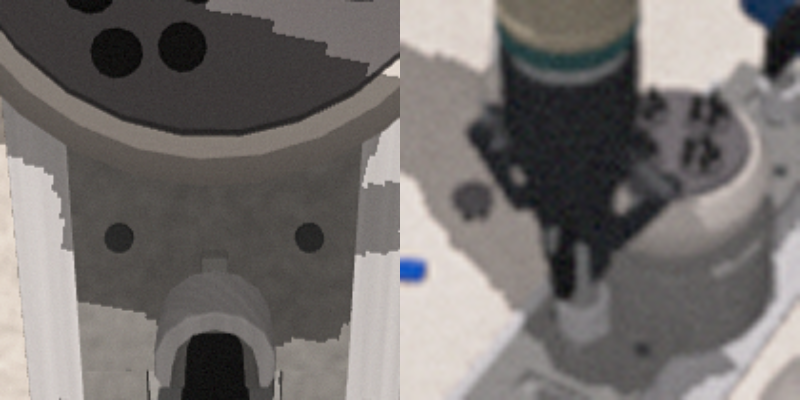

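```bash
python3 -m inch '{"travel":[[0,0,0.2],[0,0,0.4],[0,0,0.6],[0,0,0.8],[0,0,1.0],[0,0,1.2],[0,0,1.4],[0,0,1.6],[0,0,1.6],[0,0,1.6]],"twist":[0,0,0,0,0,0,0,0,0,0],"fingers":[0.5,0.5,0.5,0.5,0.5,0.5,0.5,0.5,0.5,0.5]}'
python3 - <<'E'
from h import *
s=ctrl.read_state();print(s['eef_pos'],s['force'],s['torque'],s['clock'],s['width'])
E
```

```text
clock: 13.75
eef_pos: [600.2, -93.1, 135.8]
tool_rot: [3.139, 0.0, 1.749]
force: [-10.3, 2.8, 40.5]
width: 10.9
[600.19559882 -93.07561946 135.78042454] [-10.32561645   2.75386637  40.5422276 ] [ 0.55673058  3.04283903 -0.0340076 ] 13.75 10.896127621508972
```

The foot pressed flat with 40 N, and the centre of pressure is only about 5 mm off axis. The grip is now about 85 mm above the foot. Next I'll lift, go over the free ear and turn the T-bar lengthwise.

```bash
python3 -m inch '{"travel":[[0,0,-0.8],[0,0,-1.6],[0,0,-2.4],[0,0,-3.1],[-0.8,0.1,-3.1],[-1.6,0.3,-3.1],[-2.4,0.4,-3.1],[-3.15,0.54,-3.1],[-3.15,0.54,-3.1],[-3.15,0.54,-3.1]],"twist":[0,0,-7,-14,-21,-28,-35,-42,-49,-56],"fingers":[0.5,0.5,0.5,0.5,0.5,0.5,0.5,0.5,0.5,0.5]}'; python3 -m inch '{"travel":[[0,0,0],[0,0,0],[0,0,0],[0,0,0],[0,0,0],[0,0,0],[0,0,0],[0,0,0],[0,0,0],[0,0,0]],"twist":[-7,-14,-21,-28,-34,-34,-34,-34,-34,-34],"fingers":[0.5,0.5,0.5,0.5,0.5,0.5,0.5,0.5,0.5,0.5]}'
python3 - <<'E'
from h import *
s=ctrl.read_state();print(s['eef_pos'],s['tool_rot'],s['force'],s['torque'],s['clock'],s['width'])
snap('wrist','w10.png');snap('scene','s10.png');snap('side','d10.png')
a=cv2.imread('pics/w10.png')
cv2.imwrite('pics/c15.png',cv2.resize(a[120:320,180:390],(630,600),interpolation=cv2.INTER_CUBIC))
b=cv2.imread('pics/s10.png')[200:280,210:290];c=cv2.imread('pics/d10.png')[120:220,220:320]
cv2.imwrite('pics/c16.png',np.hstack([cv2.resize(b,(400,400),interpolation=cv2.INTER_CUBIC),cv2.convertScaleAbs(cv2.resize(c,(400,400),interpolation=cv2.INTER_CUBIC),alpha=1.8)]))
E
```

```text
clock: 14.58
eef_pos: [610.4, -124.2, 160.3]
tool_rot: [-3.141, -0.0, 2.731]
force: [0.1, -0.2, -1.5]
width: 11.4
clock: 15.42
eef_pos: [610.5, -123.1, 160.8]
tool_rot: [-3.141, -0.0, -2.965]
force: [-0.5, -0.2, -1.5]
width: 11.0
[ 610.52960047 -123.06632672  160.75874998] [-3.14142424e+00 -1.07877729e-04 -2.96457291e+00] [-0.46539687 -0.17341007 -1.48754842] [ 0.01691541 -0.02691131 -0.01667447] 15.4167 11.031415991297095
```

View pics/c15.png

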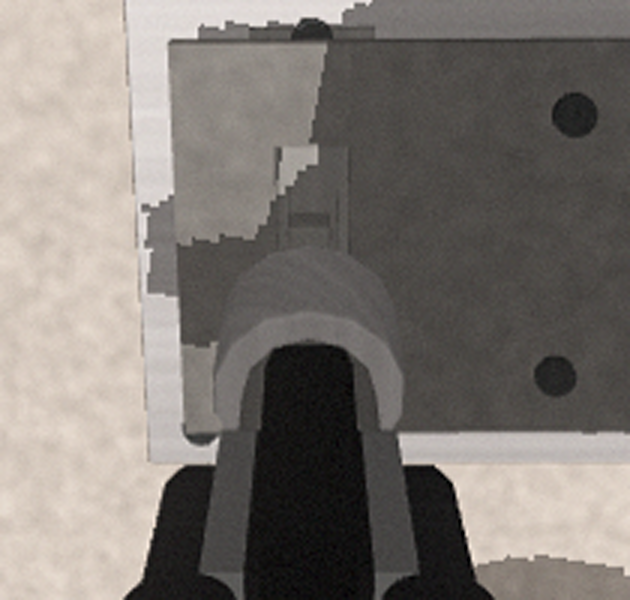

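View pics/c16.png

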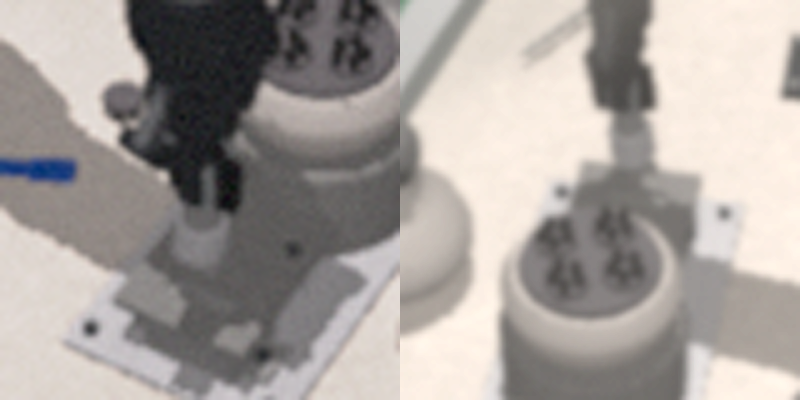

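Run:
```python
from h import *
a=cv2.imread('pics/w10.png')[160:215,255:315]
a=cv2.convertScaleAbs(a,alpha=2.2,beta=-60)
cv2.imwrite('pics/c17.png',cv2.resize(a,(600,550),interpolation=cv2.INTER_CUBIC))
```

```text
(no output)
```

View pics/c17.png

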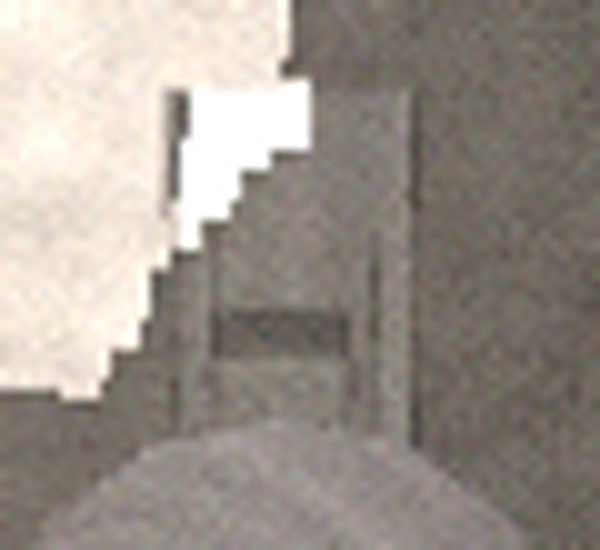

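Run:
```python
from h import *
w=load('w10.png');s=ctrl.read_state()
y=.1775
X=np.array([np.cos(y),np.sin(y),0]);Y=np.array([-np.sin(y),np.cos(y),0])
t=s['eef_pos']
def q(n,u,v,z):
    p=onz(w,255+u/10,160+v/10,z)-t;print(n,(p@X).round(2),(p@Y).round(2))
q('Ttop L',212,355,78);q('Ttop R',350,355,78);q('Tbot L',212,308,70);q('Tbot R',350,308,70)
q('open TL',168,85,45);q('open TR',412,85,45);q('open L',182,430,45);q('open R',414,430,45)
q('slot L',205,330,39);q('slot R',377,330,39);q('slot R top',375,235,39);q('slotL top',205,225,39)
e=np.array([605.13,-123.28,45])-t;print('ear prev',e@X,e@Y)
print(w['position'],w['orientation'],t,s['tool_rot'])
```

```text
Ttop L -20.78 -3.68
Ttop R -20.77 4.08
Tbot L -21.16 -3.8
Tbot R -21.15 4.23
open TL -28.6 -6.97
open TR -28.57 8.62
open L -5.37 -6.3
open R -5.35 8.99
slot L -10.43 -4.85
slot R -10.41 6.67
slot R top -17.0 6.49
slotL top -17.71 -4.79
ear prev -5.3808233840710225 0.6984789169908538
[ 528.96970225 -137.65092145  278.17165865] [2.81176560e+00 3.30675643e-05 1.74677825e+00] [ 610.54961093 -123.01741575  160.84969617] [-3.14143867e+00  1.95763665e-05 -2.96386059e+00]
```

Run:
```python
from h import *
w=load('w10.png');t=np.array([610.55,-123.02,160.85]);y=.1775
X=np.array([np.cos(y),np.sin(y),0]);Y=np.array([-np.sin(y),np.cos(y),0])
def q(n,u,v,z):
    p=onz(w,u,v,z)-t;print(n,z,(p@X).round(2),(p@Y).round(2))
for z in (132,133,134): q('wing low edge',180+310/3,120+345/3,z)
# spring cup: lower rim front z=87, upper rim z=113 ; X at front = axis-16
q('cup low front',180+305/3,120+248/3,87)
q('cup top front',180+305/3,120+312/3,113); 
a=cv2.imread('pics/w10.png');g=a[200:400,283].max(1);print(list(g))
```

```text
wing low edge 132 -19.93 0.23
wing low edge 133 -20.36 0.23
wing low edge 134 -20.8 0.23
cup low front 87 -19.51 -0.58
cup top front 113 -17.44 -0.53
[np.uint8(91), np.uint8(89), np.uint8(100), np.uint8(95), np.uint8(94), np.uint8(97), np.uint8(94), np.uint8(97), np.uint8(100), np.uint8(95), np.uint8(93), np.uint8(97), np.uint8(97), np.uint8(95), np.uint8(98), np.uint8(96), np.uint8(92), np.uint8(94), np.uint8(96), np.uint8(96), np.uint8(96), np.uint8(94), np.uint8(100), np.uint8(103), np.uint8(119), np.uint8(118), np.uint8(113), np.uint8(115), np.uint8(108), np.uint8(116), np.uint8(118), np.uint8(119), np.uint8(111), np.uint8(79), np.uint8(65), np.uint8(26), np.uint8(15), np.uint8(21), np.uint8(21), np.uint8(20), np.uint8(20), np.uint8(24), np.uint8(23), np.uint8(22), np.uint8(27), np.uint8(25), np.uint8(14), np.uint8(19), np.uint8(16), np.uint8(21), np.uint8(22), np.uint8(18), np.uint8(21), np.uint8(22), np.uint8(21), np.uint8(27), np.uint8(19), np.uint8(18), np.uint8(22), np.uint8(18), np.uint8(20), np.uint8(18), np.uint8(24), np.uint8(21), np.uint8(22), np.uint8(21), np.uint8(23)
[... 1186 characters left out ...]
(15), np.uint8(20), np.uint8(21), np.uint8(14), np.uint8(17), np.uint8(16), np.uint8(14), np.uint8(16), np.uint8(24), np.uint8(17), np.uint8(14), np.uint8(9), np.uint8(15), np.uint8(17), np.uint8(25), np.uint8(15), np.uint8(18), np.uint8(19), np.uint8(21), np.uint8(14), np.uint8(20), np.uint8(18), np.uint8(16), np.uint8(19), np.uint8(68), np.uint8(183), np.uint8(223), np.uint8(211), np.uint8(206), np.uint8(209), np.uint8(211), np.uint8(209), np.uint8(208), np.uint8(201), np.uint8(206), np.uint8(206), np.uint8(209), np.uint8(213), np.uint8(216), np.uint8(210), np.uint8(213), np.uint8(212), np.uint8(215), np.uint8(218), np.uint8(218), np.uint8(216), np.uint8(214), np.uint8(210), np.uint8(212)]
```

The rays to the T-tip, spring cup rims and wing edge show the pin axis at X −6 at the foot and about +1 at the wing. So the pin still leans about 0.11 rad with its foot towards −X, and the 5 mm pressure offset on the ear agrees with that. I can cure it in the slot: enter it, then move the tool towards −X so the slot's end wall stands the pin up. The foot needs +4.8 mm in X and +0.75 mm in Y to enter the slot, whose measured offset is +4.8 mm.

```bash
python3 -m inch '{"travel":[[-0.2,0.03,0],[-0.48,0.075,0],[-0.48,0.075,0.4],[-0.48,0.075,0.8],[-0.48,0.075,1.2],[-0.48,0.075,1.6],[-0.48,0.075,2.0],[-0.48,0.075,2.2],[-0.48,0.075,2.2],[-0.48,0.075,2.2]],"twist":[0,0,0,0,0,0,0,0,0,0],"fingers":[0.5,0.5,0.5,0.5,0.5,0.5,0.5,0.5,0.5,0.5]}'
python3 - <<'E'
from h import *
s=ctrl.read_state();print(s['eef_pos'],s['tool_rot'],s['force'],s['torque'],s['clock'],s['width'])
snap('wrist','w11.png')
a=cv2.imread('pics/w11.png')[140:220,240:330]
a=cv2.convertScaleAbs(a,alpha=2.2,beta=-60)
cv2.imwrite('pics/c18.png',cv2.resize(a,(675,600),interpolation=cv2.INTER_CUBIC))
E
```

```text
clock: 16.4
eef_pos: [615.1, -121.5, 138.7]
tool_rot: [3.141, -0.0, -2.964]
force: [-0.0, -0.5, -1.6]
width: 11.1
[ 615.05994319 -121.52997197  138.66278476] [ 3.14144140e+00 -1.97761112e-04 -2.96364098e+00] [-0.03320643 -0.53728442 -1.57412389] [ 0.01025192 -0.00251402 -0.02865135] 16.4 11.07497530880582
```

View pics/c18.png

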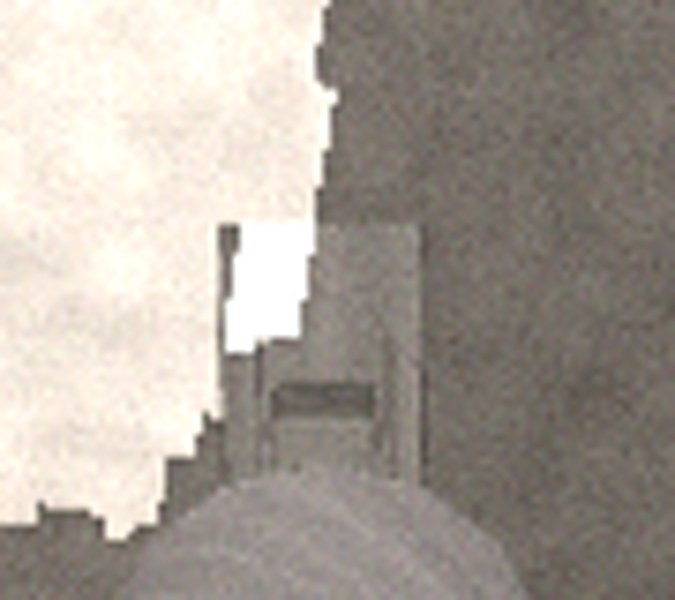

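Run:
```python
from h import *
w=load('w11.png');t=np.array([615.06,-121.53,138.66]);y=.1765
X=np.array([np.cos(y),np.sin(y),0]);Y=np.array([-np.sin(y),np.cos(y),0])
def q(n,u,v,z):
    p=onz(w,240+u/7.5,140+v/7.5,z)-t;print(n,z,(p@X).round(2),(p@Y).round(2))
q('Ttop',270,417,57);q('Ttop',376,417,57);q('Tbot',270,382,49.5);q('Tbot',376,382,49.5)
q('open',217,222,45);q('open',420,222,45);q('openL',228,460,45);q('openR',424,460,45)
q('slotL',260,345,39);q('slotR',386,340,39);q('slotL',263,440,39);q('slotR',386,440,39)
```

```text
Ttop 57 -21.08 -3.75
Ttop 57 -21.08 4.14
Tbot 49.5 -21.57 -3.87
Tbot 49.5 -21.58 4.29
open 45 -33.1 -7.98
open 45 -33.11 7.69
openL 45 -13.78 -7.32
openR 45 -13.79 8.24
slotL 39 -21.56 -4.85
slotR 39 -21.98 5.29
slotL 39 -13.53 -4.66
slotR 39 -13.54 5.36
```

```bash
python3 -m inch '{"travel":[[-0.1,0,0.1],[-0.1,0,0.3],[-0.1,0,0.5],[-0.1,0,0.7],[-0.1,0,0.9],[-0.1,0,1.1],[-0.1,0,1.3],[-0.1,0,1.5],[-0.1,0,1.5],[-0.1,0,1.5]],"twist":[0,0,0,0,0,0,0,0,0,0],"fingers":[0.5,0.5,0.5,0.5,0.5,0.5,0.5,0.5,0.5,0.5]}'
python3 - <<'E'
from h import *
s=ctrl.read_state();print(s['eef_pos'],s['tool_rot'],s['force'],s['torque'],s['clock'],s['width'])
snap('wrist','w12.png')
a=cv2.imread('pics/w12.png')[130:230,230:340]
a=cv2.convertScaleAbs(a,alpha=2.0,beta=-40)
cv2.imwrite('pics/c19.png',cv2.resize(a,(660,600),interpolation=cv2.INTER_CUBIC))
E
```

```text
clock: 17.28
eef_pos: [616.0, -121.3, 123.6]
tool_rot: [3.141, -0.0, -2.964]
force: [0.2, 0.1, -2.2]
width: 11.1
[ 615.98757428 -121.34387103  123.62915135] [ 3.14142711e+00 -2.87482585e-04 -2.96356268e+00] [ 0.21908916  0.12291721 -2.22796109] [ 0.01165393 -0.01336213  0.02935928] 17.2833 11.084936335735723
```

View pics/c19.png

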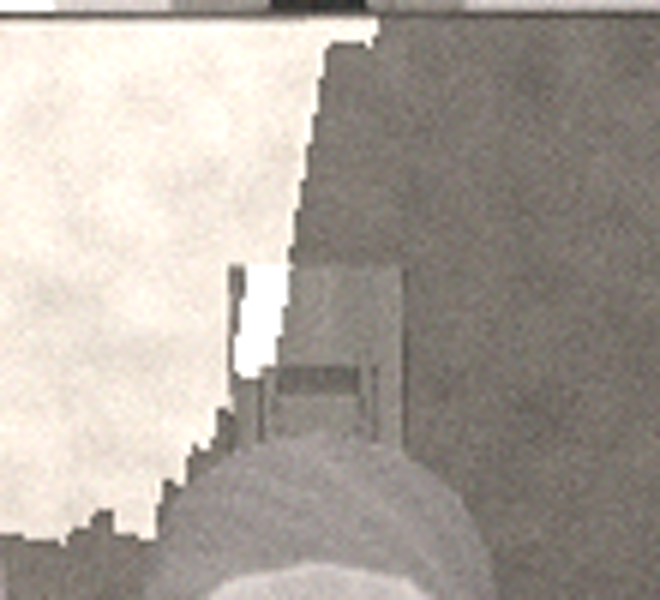

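The T-bar is in the slot at (317,385) with no contact force. Now I move towards −X so that the slot end stands the pin up.

```bash
python3 -m inch '{"travel":[[0.2,0,0],[0.4,0,0],[0.5,0,0],[0.6,0,-0.05],[0.7,0,-0.1],[0.8,0,-0.1],[0.9,0,-0.15],[1.0,0,-0.2],[1.1,0,-0.2],[1.2,0,-0.2]],"twist":[0,0,0,0,0,0,0,0,0,0],"fingers":[0.5,0.5,0.5,0.5,0.5,0.5,0.5,0.5,0.5,0.5]}'
python3 - <<'E'
from h import *
s=ctrl.read_state();print(s['eef_pos'],s['tool_rot'],s['force'],s['torque'],s['clock'],s['width'])
w=snap('wrist','w13.png')
t=s['eef_pos'];y=.1765
X=np.array([np.cos(y),np.sin(y),0]);print('ear rel',(np.array([605.1,-123.2,45])-t)@X)
a=cv2.imread('pics/w13.png')[120:270,210:360]
a=cv2.convertScaleAbs(a,alpha=1.8,beta=-20)
cv2.imwrite('pics/c20.png',cv2.resize(a,(600,600),interpolation=cv2.INTER_CUBIC))
E
```

```text
clock: 18.17
eef_pos: [607.8, -122.7, 126.9]
tool_rot: [-3.141, 0.008, -2.963]
force: [7.5, 1.2, -4.2]
width: 10.9
[ 607.76736463 -122.70037266  126.87202478] [-3.14136338  0.0082439  -2.96303627] [ 7.49159465  1.18331149 -4.22726968] [ 0.41869957 -2.18173711 -0.02651101] 18.1667 10.92050299191008
ear rel -2.7136522532991996
```

View pics/c20.png

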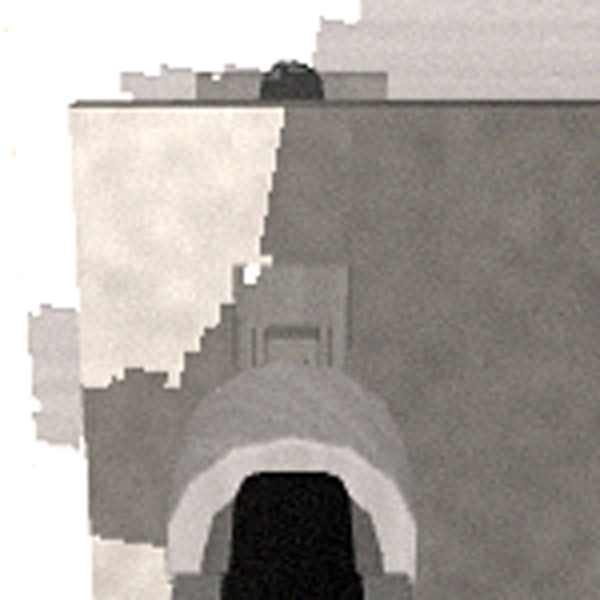

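```bash
cat > lean.py <<'E'
from h import *
def lean(fn,T,clow,ctop,wing,col=283):
    w=load(fn); t=np.array(w['position'],float); Rc=rot(w['orientation'])
    # camera in tool frame: from w10 : cam - tcp
    yaw=R.from_matrix(Rc).as_euler('xyz')[2]-np.pi/2
    X=np.array([np.cos(yaw),np.sin(yaw),0])
    zt=t[2]-117.32; x0=t@X+82.85
    out=[]
    for n,v,dz,r in [('Tb',T[0],-90.8,15),('Tt',T[1],-82.8,15),('cl',clow,-73.8,16),('ct',ctop,-47.8,16),('w',wing,-28.8,22)]:
        if v is None: continue
        x=onz(w,col,v,zt+dz)@X-x0+r; out.append((n,dz,round(x,2)))
    a=np.array([(d,x) for _,d,x in out]);print(out,'slope',np.polyfit(a[:,0],a[:,1],1)[0])
E
python3 - <<'E'
from lean import *
lean('w10.png',(190.8,195.5),202.7,224,235)
lean('w13.png',(201.3,204.5),210,229.5,238)
a=load('w13.png')['frame'];
for f,r0 in (('w10.png',185),('w13.png',195)):
    g=np.array(load(f)['frame']).astype(int).sum(2)[:,280:286].mean(1); print(f,[(r0+i,int(v)) for i,v in enumerate(g[r0:r0+56])])
E
```

```text
[('Tb', -90.8, np.float64(-6.14)), ('Tt', -82.8, np.float64(-5.76)), ('cl', -73.8, np.float64(-3.48)), ('ct', -47.8, np.float64(-1.42)), ('w', -28.8, np.float64(2.08))] slope 0.12954988747186783
[('Tb', -90.8, np.float64(2.22)), ('Tt', -82.8, np.float64(1.45)), ('cl', -73.8, np.float64(2.51)), ('ct', -47.8, np.float64(3.03)), ('w', -28.8, np.float64(4.93))] slope 0.045978994748687115
w10.png [(185, 258), (186, 258), (187, 258), (188, 257), (189, 260), (190, 249), (191, 203), (192, 208), (193, 207), (194, 218), (195, 231), (196, 265), (197, 254), (198, 257), (199, 253), (200, 255), (201, 256), (202, 280), (203, 277), (204, 283), (205, 284), (206, 284), (207, 287), (208, 281), (209, 280), (210, 277), (211, 274), (212, 279), (213, 281), (214, 282), (215, 279), (216, 275), (217, 277), (218, 277), (219, 282), (220, 275), (221, 275), (222, 276), (223, 296), (224, 343), (225, 348), (226, 335), (227, 331), (228, 326), (229, 334), (230, 336), (231, 336), (232, 321), (233, 246), (234, 190), (235, 76), (236, 53), (237, 59), (238, 59), (239, 58), (240, 59)]
w13.png [(195, 271), (196, 270), (197, 266), (198, 270), (199, 275), (200, 265), (201, 236), (202, 206), (203, 210), (204, 230), (205, 273), (206, 262), (207, 272), (208, 268), (209, 268), (210, 273), (211, 279), (212, 285), (213, 281), (214, 285), (215, 282), (216, 281), (217, 275), (218, 282), (219, 282), (220, 281), (221, 285), (222, 278), (223, 278), (224, 283), (225, 278), (226, 278), (227, 276), (228, 280), (229, 317), (230, 378), (231, 355), (232, 346), (233, 346), (234, 345), (235, 346), (236, 354), (237, 330), (238, 37), (239, 49), (240, 56), (241, 51), (242, 55), (243, 52), (244, 54), (245, 51), (246, 54), (247, 59), (248, 57), (249, 44), (250, 50)]
```

The lean has dropped from about 0.12 to about 0.03 rad. Nudging 3 mm more, then easing off.

```bash
python3 -m inch '{"travel":[[0.1,0,0],[0.2,0,0],[0.25,0,0],[0.25,0,0],[0.25,0,0],[0.1,0,0],[-0.1,0,0],[-0.3,0,0],[-0.3,0,0],[-0.3,0,0]],"twist":[0,0,0,0,0,0,0,0,0,0],"fingers":[0.5,0.5,0.5,0.5,0.5,0.5,0.5,0.5,0.5,0.5]}'
python3 - <<'E'
from lean import *
s=ctrl.read_state();print(s['eef_pos'],s['tool_rot'],s['force'],s['torque'],s['clock'],s['width'])
w=snap('wrist','w14.png')
g=np.array(w['frame']).astype(int).sum(2)[:,280:286].mean(1); print([(195+i,int(v)) for i,v in enumerate(g[195:245])])
a=cv2.imread('pics/w14.png')[120:270,210:360]
a=cv2.convertScaleAbs(a,alpha=1.8,beta=-20)
cv2.imwrite('pics/c21.png',cv2.resize(a,(600,600),interpolation=cv2.INTER_CUBIC))
E
```

```text
clock: 19.05
eef_pos: [607.3, -122.9, 125.9]
tool_rot: [-3.142, 0.0, -2.964]
force: [2.2, 1.4, -0.1]
width: 11.3
[ 607.33979128 -122.94498961  125.89347985] [-3.14159113e+00  3.11353728e-04 -2.96364342e+00] [ 2.16741252  1.4268944  -0.10072169] [ 0.19214008 -0.68389397  0.04871511] 19.05 11.3018068581178
[(195, 267), (196, 267), (197, 267), (198, 274), (199, 271), (200, 269), (201, 269), (202, 275), (203, 263), (204, 212), (205, 209), (206, 223), (207, 267), (208, 266), (209, 275), (210, 264), (211, 268), (212, 284), (213, 276), (214, 287), (215, 289), (216, 285), (217, 285), (218, 278), (219, 276), (220, 277), (221, 283), (222, 276), (223, 277), (224, 274), (225, 275), (226, 279), (227, 277), (228, 273), (229, 276), (230, 303), (231, 373), (232, 366), (233, 346), (234, 348), (235, 344), (236, 349), (237, 335), (238, 235), (239, 36), (240, 55), (241, 49), (242, 50), (243, 50), (244, 52)]
```

View pics/c21.png

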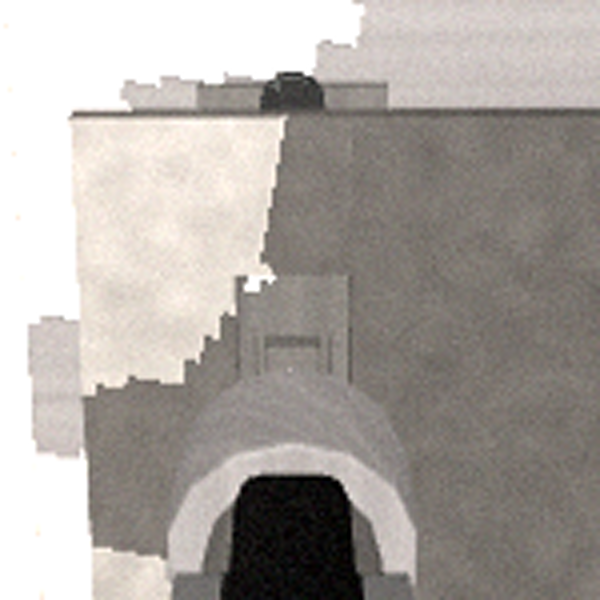

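Run:
```python
from lean import *
lean('w14.png',(203.3,206.6),211.7,230.5,238.7)
lean('w13.png',(201,204.7),210.7,229.3,237.7)
lean('w10.png',(190.5,195.6),201.7,223.5,234.5)
```

```text
[('Tb', -90.8, np.float64(1.62)), ('Tt', -82.8, np.float64(0.92)), ('cl', -73.8, np.float64(1.76)), ('ct', -47.8, np.float64(1.99)), ('w', -28.8, np.float64(3.86))] slope 0.03686046511627904
[('Tb', -90.8, np.float64(2.04)), ('Tt', -82.8, np.float64(1.57)), ('cl', -73.8, np.float64(2.91)), ('ct', -47.8, np.float64(2.92)), ('w', -28.8, np.float64(4.79))] slope 0.04298199549887468
[('Tb', -90.8, np.float64(-6.32)), ('Tt', -82.8, np.float64(-5.7)), ('cl', -73.8, np.float64(-4.05)), ('ct', -47.8, np.float64(-1.68)), ('w', -28.8, np.float64(1.84))] slope 0.12792573143285813
```

The pin is upright to about 0.02 rad. The wing edge reads higher, but its rounded corner biases it. Now I push it down through the slot against the spring.

```bash
python3 -m inch '{"travel":[[-0.1,0,0.2],[-0.1,0,0.4],[-0.1,0,0.6],[-0.1,0,0.8],[-0.1,0,1.0],[-0.1,0,1.2],[-0.1,0,1.4],[-0.1,0,1.6],[-0.1,0,1.7],[-0.1,0,1.7]],"twist":[0,0,0,0,0,0,0,0,0,0],"fingers":[0.5,0.5,0.5,0.5,0.5,0.5,0.5,0.5,0.5,0.5]}'
python3 - <<'E'
from lean import *
s=ctrl.read_state();print(s['eef_pos'],s['tool_rot'],s['force'],s['torque'],s['clock'],s['width'])
w=snap('wrist','w15.png')
a=cv2.imread('pics/w15.png')[120:270,210:360]
cv2.imwrite('pics/c22.png',cv2.resize(cv2.convertScaleAbs(a,alpha=1.8,beta=-20),(600,600),interpolation=cv2.INTER_CUBIC))
E
```

```text
clock: 19.93
eef_pos: [607.6, -123.0, 109.2]
tool_rot: [-3.141, -0.001, -2.964]
force: [-2.0, -0.2, 8.3]
width: 11.1
[ 607.5673156  -122.98394202  109.21656317] [-3.14124396e+00 -1.39894257e-03 -2.96371367e+00] [-2.01728771 -0.22879337  8.27817823] [0.06262845 0.5966116  0.00122714] 19.9333 11.111702617027278
```

View pics/c22.png

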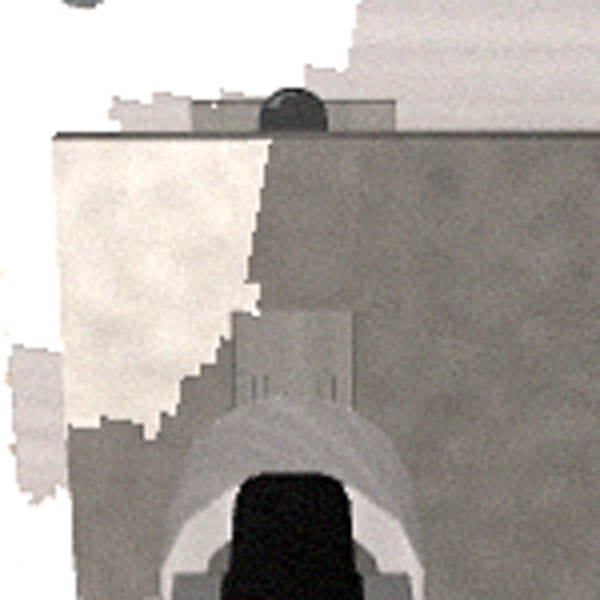

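The pin is down with the spring pushing at about 10 N, so its centre is about 22 mm above the ear's face (limit 25.5). Now the quarter turn about the pin's own axis, which lies about 1.5 mm off the TCP.

```bash
python3 -m inch '{"travel":[[0,0.02,0],[0,0.04,0],[-0.01,0.05,0],[-0.02,0.07,0],[-0.03,0.09,0],[-0.04,0.1,0],[-0.05,0.11,0],[-0.07,0.12,0],[-0.08,0.13,0],[-0.1,0.14,0]],"twist":[7,14,21,28,35,42,49,56,63,70],"fingers":[0.5,0.5,0.5,0.5,0.5,0.5,0.5,0.5,0.5,0.5]}'
python3 - <<'E'
from lean import *
s=ctrl.read_state();print(s['eef_pos'],s['tool_rot'],s['force'],s['torque'],s['clock'],s['width'])
E
```

```text
clock: 20.82
eef_pos: [611.4, -121.0, 110.4]
tool_rot: [3.137, 0.003, 2.092]
force: [1.8, -0.2, 7.8]
width: 11.3
[ 611.41233237 -121.03203314  110.38676047] [3.13689334e+00 3.07612332e-03 2.09243224e+00] [ 1.80698843 -0.21855741  7.76489106] [ 0.08087543 -0.44622745  0.06896286] 20.8167 11.288757543012643
```

```bash
python3 -m inch '{"travel":[[0,0.03,0],[0,0.05,0],[0,0.05,0],[0,0.05,0],[0,0.05,0],[0,0.05,0],[0,0.05,0],[0,0.05,0],[0,0.05,0],[0,0.05,0]],"twist":[7,14,20,20,20,20,20,20,20,20],"fingers":[0.5,0.5,0.5,0.5,0.5,0.5,0.5,0.5,0.5,0.5]}'
python3 - <<'E'
from lean import *
s=ctrl.read_state();print(s['eef_pos'],s['tool_rot'],s['force'],s['torque'],s['clock'],s['width'])
w=snap('wrist','w16.png')
a=cv2.imread('pics/w16.png')[120:330,180:390]
cv2.imwrite('pics/c23.png',cv2.resize(cv2.convertScaleAbs(a,alpha=1.5,beta=0),(600,600),interpolation=cv2.INTER_CUBIC))
E
```

```text
clock: 21.65
eef_pos: [611.7, -121.1, 110.4]
tool_rot: [3.136, 0.002, 1.749]
force: [1.1, -0.1, 7.7]
width: 11.2
[ 611.71038599 -121.11371515  110.35211388] [3.13649906e+00 1.60861730e-03 1.74906133e+00] [ 1.13959244 -0.09637227  7.68273606] [ 0.01370794 -0.40783054  0.0070798 ] 21.65 11.24820227897901
```

View pics/c23.png

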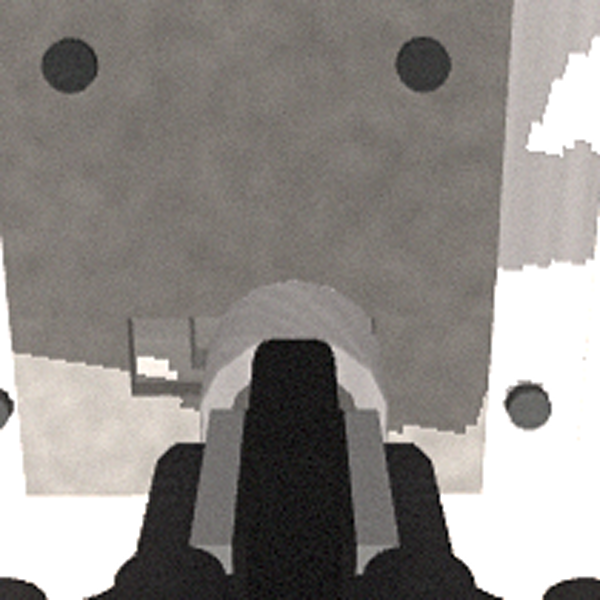

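Run:
```python
from h import *
w=load('w16.png');t=np.array([611.71,-121.11,110.35]);y=.178
X=np.array([np.cos(y),np.sin(y),0]);Y=np.array([-np.sin(y),np.cos(y),0])
k=210/600
def q(n,u,v,z):
    p=onz(w,180+u*k,120+v*k,z)-t;print(n,z,(p@X).round(2),(p@Y).round(2))
q('openTL',130,318,45);q('openTR',373,318,45);q('slotL',192,318,39);q('slotL',200,365,39);q('openBL',133,393,45)
q('cup L',203,400,72);q('cup R',387,400,72);q('wing top front L',255,345,82);q('wing R',335,345,82)
```

```text
openTL 45 -29.38 6.9
openTR 45 15.67 6.76
slotL 39 -18.48 4.35
slotL 39 -17.23 -5.55
openBL 45 -29.58 -8.52
cup L 72 -13.94 3.79
cup R 72 15.95 3.68
wing top front L 82 -5.05 18.01
wing R 82 6.89 17.97
```

The pin stands across the slot but sits about 2 mm too far towards +X for the groove: the slot centre reads −2 mm from the TCP. I'll shift −2 mm, then let it rise.

```bash
python3 -m inch '{"travel":[[0,-0.1,0],[0,-0.22,0],[0,-0.22,0],[0,-0.22,0],[0,-0.22,0],[0,-0.22,0],[0,-0.22,0],[0,-0.22,0],[0,-0.22,0],[0,-0.22,0]],"twist":[0,0,0,0,0,0,0,0,0,0],"fingers":[0.5,0.5,0.5,0.5,0.5,0.5,0.5,0.5,0.5,0.5]}';python3 -m inch '{"travel":[[0,0,-0.1],[0,0,-0.2],[0,0,-0.3],[0,0,-0.4],[0,0,-0.4],[0,0,-0.4],[0,0,-0.4],[0,0,-0.4],[0,0,-0.4],[0,0,-0.4]],"twist":[0,0,0,0,0,0,0,0,0,0],"fingers":[0.5,0.5,0.5,0.5,0.5,0.5,0.5,0.5,0.5,0.5]}'
python3 - <<'E'
from lean import *
s=ctrl.read_state();print(s['eef_pos'],s['tool_rot'],s['force'],s['torque'],s['clock'],s['width'])
w=snap('wrist','w17.png')
a=cv2.imread('pics/w17.png')[120:330,180:390]
cv2.imwrite('pics/c24.png',cv2.resize(cv2.convertScaleAbs(a,alpha=1.5,beta=0),(600,600),interpolation=cv2.INTER_CUBIC))
E
```

```text
clock: 22.53
eef_pos: [610.8, -121.3, 110.7]
tool_rot: [3.134, 0.002, 1.749]
force: [3.1, 0.6, 7.1]
width: 11.0
clock: 23.37
eef_pos: [608.0, -121.5, 113.1]
tool_rot: [3.14, 0.001, 1.749]
force: [2.9, -0.4, 5.6]
width: 11.0
[ 608.01290861 -121.46868071  113.10332357] [3.13984786e+00 5.68918138e-04 1.74883060e+00] [ 2.94312973 -0.35806929  5.62816196] [ 0.01742947 -0.92470958  0.0406495 ] 23.3667 11.049938823751004
```

View pics/c24.png

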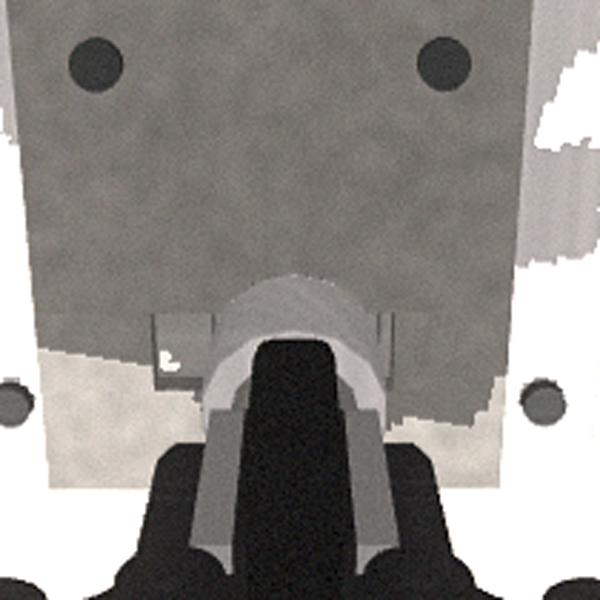

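The pin at column 293 is now centred on the slot, whose ends are at columns 212 and 377. Raising it the last couple of millimetres.

```bash
python3 -m inch '{"travel":[[0,0,-0.1],[0,0,-0.2],[0,0,-0.25],[0,0,-0.3],[0,0,-0.3],[0,0,-0.3],[0,0,-0.3],[0,0,-0.3],[0,0,-0.3],[0,0,-0.3]],"twist":[0,0,0,0,0,0,0,0,0,0],"fingers":[0.5,0.5,0.5,0.5,0.5,0.5,0.5,0.5,0.5,0.5]}'
python3 - <<'E'
from lean import *
s=ctrl.read_state();print(s['eef_pos'],s['tool_rot'],s['force'],s['torque'],s['clock'],s['width'])
E
```

```text
clock: 24.25
eef_pos: [607.4, -121.4, 114.5]
tool_rot: [3.141, 0.0, 1.749]
force: [5.9, 0.3, -5.6]
width: 10.9
[ 607.4384097  -121.41338356  114.49531729] [3.14144426e+00 2.26426343e-04 1.74880464e+00] [ 5.88750709  0.25012368 -5.61627998] [-0.34472265 -1.66550041 -0.01165149] 24.25 10.929477200187131
```

It is locked: the pull has reversed to −5.6 N at a centre height of about 27.7 mm. I'll relieve the 6 N side load before opening.

```bash
python3 -m inch '{"travel":[[0,0.1,0.05],[0,0.2,0.12],[0,0.25,0.15],[0,0.25,0.15],[0,0.25,0.15],[0,0.25,0.15],[0,0.25,0.15],[0,0.25,0.15],[0,0.25,0.15],[0,0.25,0.15]],"twist":[0,0,0,0,0,0,0,0,0,0],"fingers":[0.5,0.5,0.5,0.5,0.5,0.5,0.5,0.5,0.5,0.5]}'
python3 - <<'E'
from lean import *
s=ctrl.read_state();print(s['eef_pos'],s['tool_rot'],s['force'],s['torque'],s['clock'],s['width'])
E
```

```text
clock: 25.08
eef_pos: [609.2, -120.9, 114.2]
tool_rot: [-3.141, -0.0, 1.749]
force: [-3.3, -1.7, 4.9]
width: 11.2
[ 609.17164565 -120.88382416  114.18089787] [-3.14061504e+00 -4.18924646e-04  1.74868698e+00] [-3.2962018  -1.68747378  4.94901845] [-0.49403387  0.68619371 -0.03414996] 25.0833 11.177875282993504
```

```bash
python3 -m inch '{"travel":[[0,-0.1,-0.08],[0,-0.1,-0.08],[0,-0.1,-0.08],[0,-0.1,-0.08],[0,-0.1,-0.08],[0,-0.1,-0.08],[0,-0.1,-0.08],[0,-0.1,-0.08],[0,-0.1,-0.08],[0,-0.1,-0.08]],"twist":[0,0,0,0,0,0,0,0,0,0],"fingers":[0.5,0.5,0.5,1.2,1.5,2,2.5,3,3.5,4]}'
python3 - <<'E'
from lean import *
s=ctrl.read_state();print(s['eef_pos'],s['tool_rot'],s['force'],s['torque'],s['clock'],s['width'])
w=snap('wrist','w18.png');snap('scene','s18.png');snap('side','d18.png')
a=cv2.imread('pics/w18.png')[120:330,180:390]
b=cv2.imread('pics/s18.png')[200:280,210:290]
cv2.imwrite('pics/c25.png',np.hstack([cv2.resize(cv2.convertScaleAbs(a,alpha=1.5,beta=0),(400,400)),cv2.resize(b,(400,400),interpolation=cv2.INTER_CUBIC)]))
E
```

```text
clock: 25.92
eef_pos: [608.8, -121.1, 115.2]
tool_rot: [3.141, -0.0, 1.749]
force: [0.8, -0.4, 0.8]
width: 40.2
[ 608.77473389 -121.07511271  115.23772864] [ 3.14134460e+00 -2.72400372e-05  1.74884656e+00] [ 0.7810745  -0.37007825  0.83699744] [-0.03023036 -0.02296219 -0.02087277] 25.9167 40.16229481839676
```

View pics/c25.png

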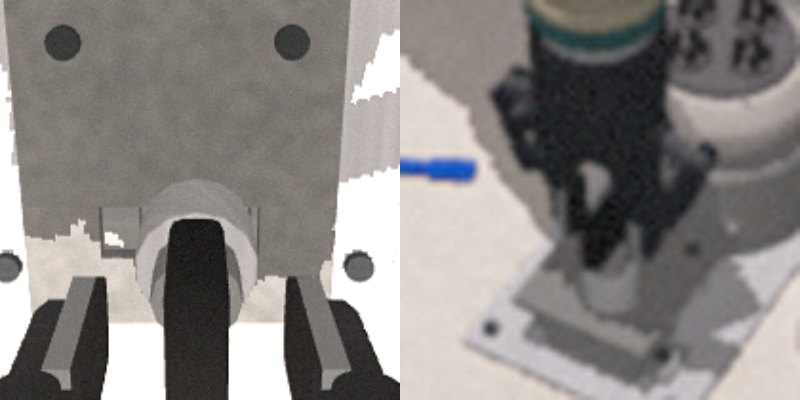

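The pin stands freely between the open jaws. I'll withdraw straight up and then aside to check it.

```bash
python3 -m inch '{"travel":[[0,0,-0.5],[0,0,-1.5],[0,0,-3],[0,0,-4.5],[0,0,-6.5],[0,0,-8.5],[0,0,-10.5],[0,0,-12],[0,0,-13],[0,0,-13]],"twist":[0,0,0,0,0,0,0,0,0,0],"fingers":[4,4,4,4,4,4,4,4,4,4]}'; python3 -m inch '{"travel":[[-1,0,0],[-2,0,0],[-4,0,0],[-6,0,0],[-8,0,0],[-10,0,0],[-11,0,0],[-12,0,0],[-12,0,0],[-12,0,0]],"twist":[0,0,0,0,0,0,0,0,0,0],"fingers":[4,4,4,4,4,4,4,4,4,4]}'
python3 - <<'E'
from lean import *
s=ctrl.read_state();print(s['eef_pos'],s['tool_rot'],s['force'],s['clock'],s['width'])
w=snap('wrist','w19.png');snap('scene','s19.png');snap('side','d19.png')
a=cv2.imread('pics/w19.png')[:,100:460]
b=cv2.imread('pics/s19.png')[160:280,210:330]
d=cv2.imread('pics/d19.png')[140:290,200:350]
cv2.imwrite('pics/c26.png',np.hstack([cv2.resize(a,(390,455)),cv2.resize(b,(400,455),interpolation=cv2.INTER_CUBIC)]))
cv2.imwrite('pics/c27.png',cv2.convertScaleAbs(cv2.resize(d,(500,500),interpolation=cv2.INTER_CUBIC),alpha=1.6))
E
```

```text
clock: 26.9
eef_pos: [610.1, -121.4, 248.2]
tool_rot: [3.137, 0.002, 1.749]
force: [0.5, 0.5, 0.6]
width: 40.1
clock: 27.73
eef_pos: [629.6, -239.1, 244.4]
tool_rot: [-3.141, -0.001, 1.748]
force: [-0.1, -0.2, -0.3]
width: 40.2
[ 629.62431324 -239.09253097  244.40454881] [-3.14065616e+00 -1.12707063e-03  1.74832488e+00] [-0.0848414  -0.16974107 -0.27840444] 27.7333 40.24511124298102
```

View pics/c26.png

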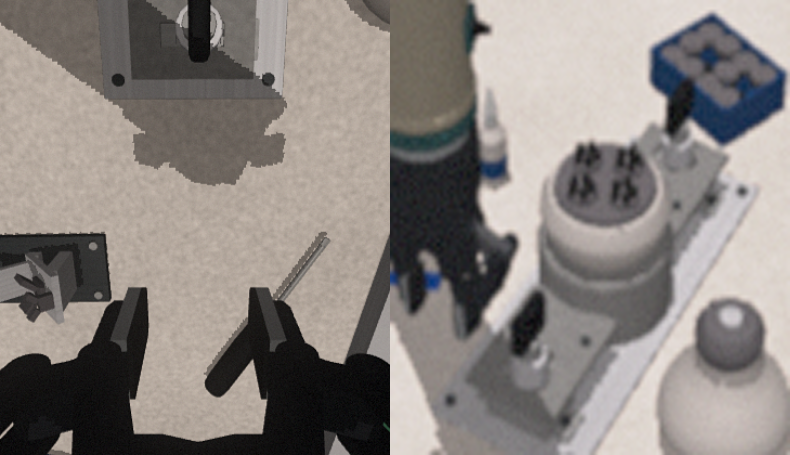

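View pics/c27.png

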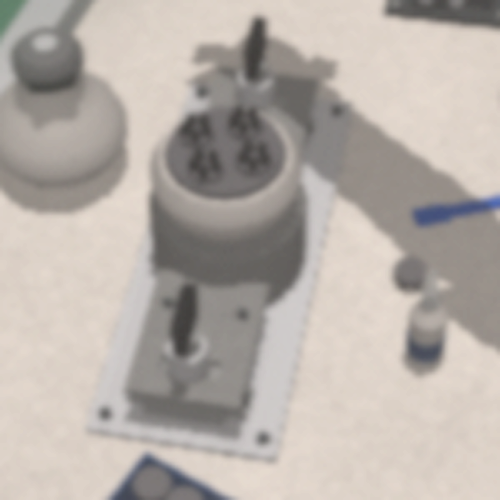

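Run:
```python
from h import *
s=load('s19.png');d=load('d19.png')
def blob(im,x0,x1,y0,y1,th):
    g=np.array(im['frame']).max(2)[y0:y1,x0:x1];m=(g<th).astype(np.uint8)
    n,l,st,c=cv2.connectedComponentsWithStats(m);i=1+np.argmax(st[1:,4]);ys,xs=np.nonzero(l==i)
    a=np.polyfit(ys,xs,1)[0]
    return c[i][0]+x0,c[i][1]+y0,st[i],a
A=blob(s,240,262,230,262,60);B=blob(d,268,286,140,168,45);print(A,B)
C=blob(s,288,305,178,200,60);D=blob(d,248,262,222,250,45);print(C,D)
y=.177;X=np.array([np.cos(y),np.sin(y),0]);Y=np.array([-np.sin(y),np.cos(y),0])
P,e=tri((s,A[0],A[1]),(d,B[0],B[1]));Q,e2=tri((s,C[0],C[1]),(d,D[0],D[1]))
print('new',P,e,'fitted',Q,e2,'diff',(Q-P)@X,(Q-P)@Y,(Q-P)[2])
print('new rel ear',(P-[605.1,-123.2,45])@X,(P-[605.1,-123.2,45])@Y)
w=load('w19.png');g=np.array(w['frame'])[0:70,230:340];cv2.imwrite('pics/c28.png',cv2.resize(cv2.convertScaleAbs(g[:,:,::-1],alpha=1.8),(660,420),interpolation=cv2.INTER_CUBIC))
```

```text
(np.float64(250.84536082474227), np.float64(245.29896907216494), array([ 6,  7, 10, 17, 97], dtype=int32), np.float64(-0.4007743780691814)) (np.float64(275.9230769230769), np.float64(156.07692307692307), array([ 7, 10,  3, 13, 26], dtype=int32), np.float64(-0.14289756649688728))
(np.float64(296.6666666666667), np.float64(187.53333333333333), array([ 5,  3,  8, 15, 75], dtype=int32), np.float64(-0.3408026755852842)) (np.float64(254.9056603773585), np.float64(235.58490566037736), array([ 5,  5,  5, 18, 53], dtype=int32), np.float64(-0.17570602746787461))
new [ 607.24488795 -119.61480557  100.39929174] [0.7367185108255562, 0.7562739030465518] fitted [553.58584439 162.22466403 106.0945336 ] [0.12335896129482646, 0.1655009474823087] diff -3.195177373548958 286.88424568166 5.695241863228659
new rel ear 2.7426481194272667 3.1515146698535146
```

View pics/c28.png

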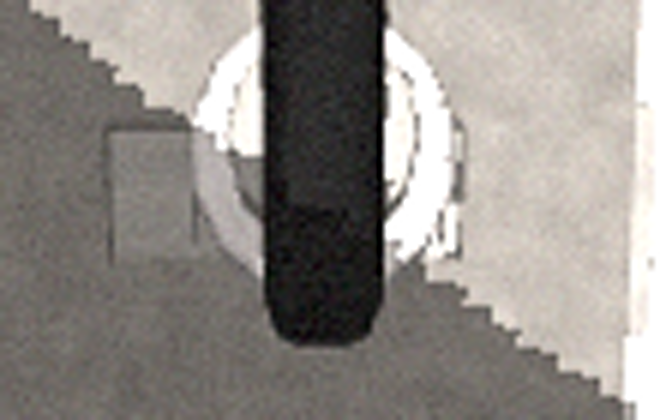

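The wing stands across the opening and the cup is seated. The coarse two-camera height disagrees by 6 mm, though it used a patchy 26-pixel blob. I'll check the height properly with two closer wrist views.

```bash
python3 -m inch '{"travel":[[1,0,0],[2,0,0],[3,0,0],[4,0,0],[4,0,0],[4,0,0],[4,0,0],[4,0,0],[4,0,0],[4,0,0]],"twist":[0,0,0,0,0,0,0,0,0,0],"fingers":[4,4,4,4,4,4,4,4,4,4]}' >/dev/null; python3 -c "
from h import *
snap('wrist','w20.png')"; python3 -m inch '{"travel":[[1,0,0],[2,0,0],[3,0,0],[4,0,0],[5,0,0],[6,0,0],[6,0,0],[6,0,0],[6,0,0],[6,0,0]],"twist":[0,0,0,0,0,0,0,0,0,0],"fingers":[4,4,4,4,4,4,4,4,4,4]}'
python3 - <<'E'
from lean import *
snap('wrist','w21.png')
a=cv2.imread('pics/w20.png')[30:230,180:380];b=cv2.imread('pics/w21.png')[120:320,180:380]
cv2.imwrite('pics/c29.png',np.hstack([cv2.convertScaleAbs(cv2.resize(x,(400,400),interpolation=cv2.INTER_CUBIC),alpha=1.6) for x in (a,b)]))
E
```

```text
clock: 29.6
eef_pos: [612.2, -141.7, 245.2]
tool_rot: [3.142, 0.001, 1.748]
force: [0.2, 0.4, -0.1]
width: 40.1
```

View pics/c29.png

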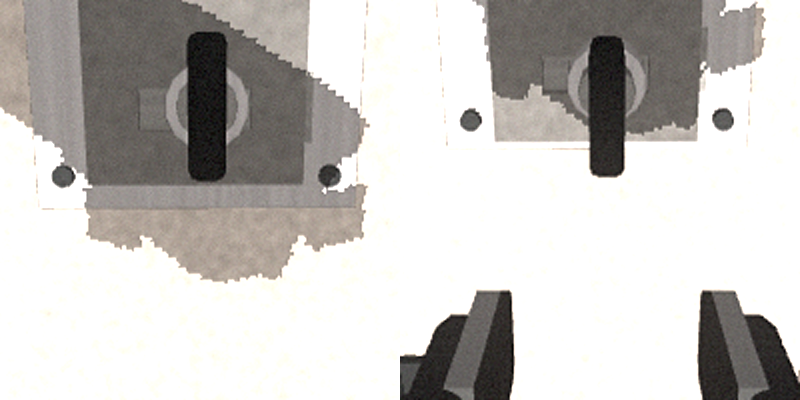

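Run:
```python
from lean import *
A=load('w20.png');B=load('w21.png')
def wing(im,r0,r1):
    g=np.array(im['frame']).astype(int).max(2);m=g[r0:r1,278:289].mean(1);i=np.nonzero(m<50)[0];return r0+i.min(),r0+i.max()
a=wing(A,40,130);b=wing(B,130,225);print(a,b)
def cols(im,r):
    g=np.array(im['frame']).astype(int).max(2)[r,255:315];i=np.nonzero(g<50)[0];return 255+i.min(),255+i.max()
print(cols(A,60),cols(A,110),cols(B,150),cols(B,200))
P,e=tri((A,283.5,a[1]+.5),(B,283.5,b[1]+.5));print('wing -Y end top',P,e)
y=.177;X=np.array([np.cos(y),np.sin(y),0]);Y=np.array([-np.sin(y),np.cos(y),0])
ear=np.array([605.1,-123.2,45])
print('rel ear',(P-ear)@X,(P-ear)@Y,'centre z rel ear',P[2]-45-49)
q=onz(A,283.5,a[0]-.5,P[2]);print('+Y end rel ear',(q-ear)@X,(q-ear)@Y,'len',np.linalg.norm(q-P))
# ear plane z check by opening corner: crop coords
def c(u,v): return 180+u/2,30+v/2
def c2(u,v): return 180+(u-400)/2,120+v/2
O,e=tri((A,*c(140,89)),(B,*c2(543,57)));print('opening corner',O,e)
for u,v in [(140,89),(250,89),(250,128),(140,130)]:
    p=onz(A,*c(u,v),45)-ear;print('open',p@X,p@Y)
```

```text
(np.int64(46), np.int64(120)) (np.int64(138), np.int64(207))
(np.int64(273), np.int64(292)) (np.int64(274), np.int64(292)) (np.int64(274), np.int64(291)) (np.int64(275), np.int64(291))
wing -Y end top [ 613.75962739 -143.39008888  115.98045053] [0.00976578911376716, 0.009039117923789051]
rel ear 4.969317283390217 -21.399409370105346 centre z rel ear 21.980450531591217
+Y end rel ear 4.98079891632121 23.325842966999453 len 44.72525381085716
opening corner [ 582.21289994 -119.72446939   45.09574691] [0.28553631265598806, 0.2680796642157824]
open -21.696359005567082 7.450315067340036
open 22.445943675985603 7.409701314625473
open 22.72387190813145 -7.586912061633563
open -22.15657558327061 -8.326453706750723
```

The two-view height comes out low, but the wing's rounded edges bias it. I'll take the same two views of the fitted pin as a like-for-like reference.

```bash
python3 -m inch '{"travel":[[2,0,0],[5.5,0,0],[9,0,0],[12.5,0,0],[16,0,0],[19.5,0,0],[22,0,0],[23,0,0],[23,0,0],[23,0,0]],"twist":[0,0,0,0,0,0,0,0,0,0],"fingers":[4,4,4,4,4,4,4,4,4,4]}' ; python3 -c "
from h import *
snap('wrist','w22.png')"; python3 -m inch '{"travel":[[1,0,0],[2,0,0],[3,0,0],[4,0,0],[5,0,0],[6,0,0],[6,0,0],[6,0,0],[6,0,0],[6,0,0]],"twist":[0,0,0,0,0,0,0,0,0,0],"fingers":[4,4,4,4,4,4,4,4,4,4]}'
python3 - <<'E'
from lean import *
snap('wrist','w23.png')
a=cv2.imread('pics/w22.png')[30:230,180:380];b=cv2.imread('pics/w23.png')[120:320,180:380]
cv2.imwrite('pics/c30.png',np.hstack([cv2.convertScaleAbs(cv2.resize(x,(400,400),interpolation=cv2.INTER_CUBIC),alpha=1.6) for x in (a,b)]))
E
```

```text
clock: 30.48
eef_pos: [571.9, 84.2, 245.1]
tool_rot: [3.141, 0.001, 1.748]
force: [0.2, -0.5, -0.4]
width: 40.4
clock: 31.37
eef_pos: [561.0, 143.8, 245.1]
tool_rot: [3.142, 0.001, 1.748]
force: [-0.1, -0.2, -0.3]
width: 40.3
```

View pics/c30.png

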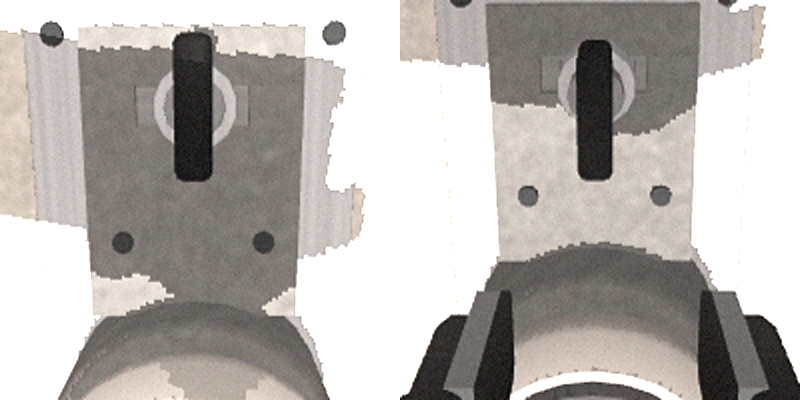

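Run:
```python
from lean import *
def edge(im,c0,c1,r0,r1):
    g=np.array(im['frame']).astype(float).max(2)[r0:r1,c0:c1].mean(1)
    i=np.nonzero(g<45)[0];
    def sub(k,s): # subpixel crossing between dark row k and bright k+s
        a,b=g[k],g[k+s]; return r0+k+s*(45-a)/(b-a)
    return sub(i.min(),-1),sub(i.max(),1)
def rep(n,fa,fb,ca,cb,ra,rb):
    A=load(fa);B=load(fb);a=edge(A,*ca,*ra);b=edge(B,*cb,*rb)
    P,e=tri((A,np.mean(ca),a[1]),(B,np.mean(cb),b[1]))
    q=onz(A,np.mean(ca),a[0],P[2]); print(n,a,b,P.round(2),'apparent len A',np.linalg.norm(q-P).round(2), 'px',a[1]-a[0])
rep('new','w20.png','w21.png',(280,287),(280,287),(40,135),(130,225))
rep('fitted','w22.png','w23.png',(273,280),(274,281),(40,135),(130,225))
```

```text
new (np.float64(45.33038348082596), np.float64(120.36)) (np.float64(137.3922261484099), np.float64(207.24367816091953)) [ 613.75 -143.34  115.56] apparent len A 44.81 px 75.02961651917404
fitted (np.float64(46.156716417910445), np.float64(120.2336956521739)) (np.float64(139.45669291338584), np.float64(209.25613079019072)) [558.51 140.7  117.6 ] apparent len A 43.9 px 74.07697923426346
```

Like for like, the new pin reads 2 mm lower than the fitted one by triangulation and about 3 mm higher by apparent size. So they are level within the noise of the method. The hard stop at release (centre about 28 mm) and the position on the slot centre (X +5.0 mm in the ear) both agree with it being locked. The arm is clear, so I'm handing in.

```bash
python3 -c "
from h import *
print(ctrl.finish_job()); s=ctrl.read_state(); print(s['clock'],s['force'])"
```

```text
the job is handed in; nothing more can be done
None
the job is handed in; nothing more can be done
```

I fitted the loose pin in the free (right-hand) ear and handed the job in at about 31.5 s of the 64 s allowed. The checks I could make agree that it is locked, but the height measurement was not precise enough to prove it alone.

**What I did:**
- **Pick-up:** I gripped the pin by its wing and lifted it out of the rest. It hung 40° over, because the tool can only point down.
- **Standing it up:** I turned it upright within the grip by pushing its T-bar against the fixed nest cup. About 0.11 rad of lean remained. Pressing the foot on the ear plate did not cure that, so I took it out against the end wall of the slot.
- **Fitting:** I pushed the head lengthwise through the slot, which sits about 5 mm towards +x of the opening's centre. I gave it a quarter turn, moved it back about 2 mm onto the groove, let the spring draw it up, released it and backed away.

**Last checks:**
- **Locked:** On rising, the pin came to a hard stop with its centre about 27.5–28.5 mm above the ear's face, worked out from the tool height. The wing stands across the opening, about 5.0 mm along it and 1 mm across it from the centre. The cup looks seated, as on the other pin.
- **Lean:** It read about 0.02 rad just before I pushed it through. I did not measure it again after release.
- **Height against the fitted pin:** The camera checks disagreed. A rough measurement from the two fixed cameras put the new pin about 6 mm low. Closer wrist views put it 2 mm lower by triangulation but about 3 mm higher by apparent size. I took these as measurement noise around level.
- **Bystanders:** The nearby massager and the glue bottle were still standing where they were in the last scene pictures. I did not measure them, or check the other massagers closely.

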